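# Tally switch and the overpacked gift box

### The job

Open the checking batch by pressing the roller of the tally switch down just until it clicks, without overtravel, and letting it come back up; then put the ordinary gift boxes flat in the wooden display tray and the single overpacked one, which you can tell only by its weight when you lift it, flat in the dark steel returns tray. When all the boxes are in, close the batch by clicking the switch in the same way once more and letting it up, and leave the other things on the counter where they are.

Things in the scene. Friction and masses are not known exactly. Their poses are not given: they have to be found in the camera images.
- box_a: One of 3 to 5 look-alike closed gift boxes (kraft base, pale lid, grey band; None if absent), a solid 48 x 80 x 48 mm. Origin at its centre, 24 mm above its support; y along the 80 mm length. It lies on any of its four long sides. An ordinary box weighs 0.2 to 0.3 kg, the one overpacked box 0.55 to 0.75 kg; only lifting tells which it is.
- box_b: One of 3 to 5 look-alike closed gift boxes (kraft base, pale lid, grey band; None if absent), a solid 48 x 80 x 48 mm. Origin at its centre, 24 mm above its support; y along the 80 mm length. It lies on any of its four long sides. An ordinary box weighs 0.2 to 0.3 kg, the one overpacked box 0.55 to 0.75 kg; only lifting tells which it is.
- box_c: One of 3 to 5 look-alike closed gift boxes (kraft base, pale lid, grey band; None if absent), a solid 48 x 80 x 48 mm. Origin at its centre, 24 mm above its support; y along the 80 mm length. It lies on any of its four long sides. An ordinary box weighs 0.2 to 0.3 kg, the one overpacked box 0.55 to 0.75 kg; only lifting tells which it is.
- box_d: One of 3 to 5 look-alike closed gift boxes (kraft base, pale lid, grey band; None if absent), a solid 48 x 80 x 48 mm. Origin at its centre, 24 mm above its support; y along the 80 mm length. It lies on any of its four long sides. An ordinary box weighs 0.2 to 0.3 kg, the one overpacked box 0.55 to 0.75 kg; only lifting tells which it is.
- box_e: One of 3 to 5 look-alike closed gift boxes (kraft base, pale lid, grey band; None if absent), a solid 48 x 80 x 48 mm. Origin at its centre, 24 mm above its support; y along the 80 mm length. It lies on any of its four long sides. An ordinary box weighs 0.2 to 0.3 kg, the one overpacked box 0.55 to 0.75 kg; only lifting tells which it is.
- display_tray: Fixed low wooden tray, outside 178 (x) x 218 (y) mm, inside 170 x 210 mm, lip 14 mm high all round and 4 mm thick, floor 4 mm thick; origin at the centre of its underside, on the counter. Room for four boxes lying in two rows of two, lengths along y.
- returns_tray: Fixed low dark steel tray, outside 98 (x) x 133 (y) mm, inside 90 x 125 mm, lip 14 mm high and 4 mm thick, floor 4 mm thick; origin at the centre of its underside, on the counter. Room for one box, length along y.
- switch: Fixed tally switch: a roller lever microswitch on an aluminium foot plate 56 (x) x 120 (y) mm; black case 30 x 92 mm, its top 30 mm above the counter. Origin at the centre of the underside. The lever runs along y; its hinge is at y = -35 mm, 52 mm high, and its roller, at rest, at y = +25 mm.
- roller (a point): Centre of the switch's white roller (20 mm diameter, 22 mm long along the switch's x) at the free end of the lever, 60 mm from the hinge; at rest it is 60 mm and the roller's top 70 mm above the counter. It moves down with the lever.
- switch_lever (a joint): Angle of the roller lever, rad: 0 at rest (up), grows as the roller is pressed down. It clicks at 0.10 (roller 6 mm down, about 3 N, no sound); beyond 0.22 (13 mm down, about 5 N) it is overtravelled and damaged; hard stop at 0.32. A spring (1.2 N at rest) brings it back up to 0 when let go.
- toy_teapot: Toy teapot, 67 x 115 x 70 mm, loose bystander; origin at its underside.
- date_stamp: Date stamp, 30 x 48 x 57 mm, loose bystander; origin at its underside.
- counter_bell: Counter bell, 84 mm across, 50 mm high, loose bystander; origin at its underside.
There are look-alikes about, which are no part of the job. Leave any red look-alike of the box_a alone. Leave any blue look-alike of the box_d alone.

How it is judged:
On the way, in this order (a step that is already met when the one before it is completed fails the run):
1. the switch lever is pressed past its click (0.10 rad) but not past 0.22 rad, to open the batch (value of joint switch_lever between 0.1 and 0.22 rad), for 0.15 s.
2. the lever is back up (value of joint switch_lever below 0.03 rad), for 0.15 s.
3. every box lies flat and released in a tray, the overpacked one (bears on it with over 4.2 N) in the returns tray and the ordinary ones (under 4.2 N) in the display tray, with the lever up ((((x of box_a in the frame of display_tray between -0.066 and 0.066 m and y of box_a in the frame of display_tray between -0.07 and 0.07 m and z of box_a in the frame of display_tray between 0.02 and 0.0315 m and angle between box_a's own y axis and vertical between 1.47 and 1.67 rad and linear speed of box_a below 0.03 m/s and contact force between box_a and the fingers below 0.1 N) and contact force between box_a and display_tray below 4.2 N) or ((x of box_a in the frame of returns_tray between -0.026 and 0.026 m and y of box_a in the frame of returns_tray between -0.028 and 0.028 m and z of box_a in the frame of returns_tray between 0.02 and 0.0315 m and angle between box_a's own y axis and vertical between 1.47 and 1.67 rad and linear speed of box_a below 0.03 m/s and contact force between box_a and the fingers below 0.1 N) and contact force between box_a and returns_tray above 4.2 N)) and (((x of box_b in the frame of display_tray between -0.066 and 0.066 m and y of box_b in the frame of display_tray between -0.07 and 0.07 m and z of box_b in the frame of display_tray between 0.02 and 0.0315 m and angle between box_b's own y axis and vertical between 1.47 and 1.67 rad and linear speed of box_b below 0.03 m/s and contact force between box_b and the fingers below 0.1 N) and contact force between box_b and display_tray below 4.2 N) or ((x of box_b in the frame of returns_tray between -0.026 and 0.026 m and y of box_b in the frame of returns_tray between -0.028 and 0.028 m and z of box_b in the frame of returns_tray between 0.02 and 0.0315 m and angle between box_b's own y axis and vertical between 1.47 and 1.67 rad and linear speed of box_b below 0.03 m/s and contact force between box_b and the fingers below 0.1 N) and contact force between box_b and returns_tray above 4.2 N)) and (((x of box_c in the frame of display_tray between -0.066 and 0.066 m and y of box_c in the frame of display_tray between -0.07 and 0.07 m and z of box_c in the frame of display_tray between 0.02 and 0.0315 m and angle between box_c's own y axis and vertical between 1.47 and 1.67 rad and linear speed of box_c below 0.03 m/s and contact force between box_c and the fingers below 0.1 N) and contact force between box_c and display_tray below 4.2 N) or ((x of box_c in the frame of returns_tray between -0.026 and 0.026 m and y of box_c in the frame of returns_tray between -0.028 and 0.028 m and z of box_c in the frame of returns_tray between 0.02 and 0.0315 m and angle between box_c's own y axis and vertical between 1.47 and 1.67 rad and linear speed of box_c below 0.03 m/s and contact force between box_c and the fingers below 0.1 N) and contact force between box_c and returns_tray above 4.2 N)) and (((x of box_d in the frame of display_tray between -0.066 and 0.066 m and y of box_d in the frame of display_tray between -0.07 and 0.07 m and z of box_d in the frame of display_tray between 0.02 and 0.0315 m and angle between box_d's own y axis and vertical between 1.47 and 1.67 rad and linear speed of box_d below 0.03 m/s and contact force between box_d and the fingers below 0.1 N) and contact force between box_d and display_tray below 4.2 N) or ((x of box_d in the frame of returns_tray between -0.026 and 0.026 m and y of box_d in the frame of returns_tray between -0.028 and 0.028 m and z of box_d in the frame of returns_tray between 0.02 and 0.0315 m and angle between box_d's own y axis and vertical between 1.47 and 1.67 rad and linear speed of box_d below 0.03 m/s and contact force between box_d and the fingers below 0.1 N) and contact force between box_d and returns_tray above 4.2 N)) and (((x of box_e in the frame of display_tray between -0.066 and 0.066 m and y of box_e in the frame of display_tray between -0.07 and 0.07 m and z of box_e in the frame of display_tray between 0.02 and 0.0315 m and angle between box_e's own y axis and vertical between 1.47 and 1.67 rad and linear speed of box_e below 0.03 m/s and contact force between box_e and the fingers below 0.1 N) and contact force between box_e and display_tray below 4.2 N) or ((x of box_e in the frame of returns_tray between -0.026 and 0.026 m and y of box_e in the frame of returns_tray between -0.028 and 0.028 m and z of box_e in the frame of returns_tray between 0.02 and 0.0315 m and angle between box_e's own y axis and vertical between 1.47 and 1.67 rad and linear speed of box_e below 0.03 m/s and contact force between box_e and the fingers below 0.1 N) and contact force between box_e and returns_tray above 4.2 N)) and value of joint switch_lever below 0.03 rad), for 0.3 s.
4. the switch lever is pressed past its click again, to close the batch (all of step 1), for 0.15 s.
At the end, for the whole second after the job is handed in: every ordinary box lies flat on the floor of the display tray and the overpacked one on that of the returns tray (within 3.5 mm of its height when flat, length level within 0.1 rad), released and at rest, and the switch lever is up (below 0.03 rad) (all of step 3); the robot touches nothing.
It fails at once if the switch lever is pressed beyond 0.22 rad (overtravel) (value of joint switch_lever above 0.22 rad).
It fails at once if the toy teapot is shifted more than 5 cm (distance of toy_teapot from where it was at the start of the episode above 0.05 m).
It fails at once if the date stamp is shifted more than 5 cm (distance of date_stamp from where it was at the start of the episode above 0.05 m).
It fails at once if the counter bell is shifted more than 5 cm (distance of counter_bell from where it was at the start of the episode above 0.05 m).
Of box_a, box_c, box_d only 1 to 3 are there at a start; the rules pass over those that are not, and their reading is None.
At some moment in a run one of box_a, box_b, box_c, box_d, box_e may be knocked a few centimetres aside while the robot is not near it.
Once in a run the grip may slacken for a moment while it holds something.
It also fails if it takes over 210 s, if anything falls off the work surface, if the arm or the gripper's body presses on something with over 40 N, if the wrist force passes 120 N, or if a joint passes its speed limit or range.

### The arm

A 6-joint arm with a two-finger parallel gripper is mounted at the origin on a cart in front of the work surface, level with it; the furniture and walls round the work are solid. World frame = base frame: x ahead of the robot, y to its left, z up, the work surface at z = 0. Lengths are in m, angles in rad, forces in N, time in s.
With the tool pointing down it reaches from about 0.35 to 1 m from the base axis. Payload 7.1 kg.
Tool frame: the origin (TCP) lies at the centre of the arm's flange, where the gripper is bolted on; the fingertips stand 173 mm ahead of it and the grasp point (between the pads) lies 155 mm ahead of it; z points along the fingers, y is the line along which they close (so a half turn about z gives the same grasp; the last joint's range is limited). The gripper opens to 85 mm and grips with 20 to 120 N. Pads are 22 mm wide; open, the fingers measure 114 mm over their backs; the gripper's body (76 mm by 85 mm) begins 54 mm behind the grasp point. The pads swing forward as they close: fully open they stand 13 mm farther back than shut.
Start: joints at [1.128, 0.423, 1.63, -0, 1.089, -0.019], TCP at [0.257, 0.57, 0.405] pointing down, gripper open.
Joint ranges: [-3, 3], [-0.9, 2.11], [0.09, 2.58], [-1.31, 4.45], [0.11, 2.69], [-2.54, 2.54]. Speed limits (rad/s): [2.39, 2.39, 3.01, 3.14, 3.14, 3.14].

### API

Orientations are given as a 3x3 rotation matrix whose columns are the frame's x, y, z axes.
In Python, from bench import bot, optics gives the robot as it stands. The module is installed in compiled form; this text tells all that it offers.
- The arm moves only by the shell command python3 -m inch 'ROWS' [OPENING] [FORCE]. ROWS is JSON, a list of rows, each an object with "xyz": the shift along the tool's x, y, z in m, a list of three; "angular": the turn, a rotation vector about the tool's x, y, z in degrees, a list of three. In form: [{"xyz": [x, y, z], "angular": [ax, ay, az]}, ...]. A call has 1 to 20 rows; each row is the pose to reach, as a shift and turn from the pose commanded when the call began, along the tool's axes at that moment; what a row does not reach only later rows make up. A row lasts 1/10 s, in which the tool goes at most 50 mm and 8.59 degrees, less where a joint would pass 70% of its speed; a pose out of reach is approached as far as the arm can. A call with a gripper value outside its range is refused whole. OPENING is the gripper command: -1 is fully open, 1 is shut, values between are in proportion, set as the call begins (- or left out, the last holds). The fingers move at their own pace and stop on an object; FORCE is the grip in N (left out, the last holds). Time passes only in rows, so rows that repeat a pose let the fingers close. It gives the time, the measured TCP pose, the force, the opening and the grip force at its end, in the units of the state.
- bot.sense(): the state, without advancing time (a new reading comes with each control period).
- optics.get_image(name): name is "scene" or "top" or "wrist"; returns the picture (420x560x3 uint8, blue, green, red); there is no depth.
- optics.calibration(name): a dict with "fx", "fy", "cx", "cy" (pixels), "extrinsics" (4x4, takes a point from world to camera coordinates). Camera axes: x right, y up, looking along -z (the intrinsics and any distortion apply to the point x, -y, -z); pixel columns grow to the right and rows downward; lengths in m; the calibration is good to about 2 mm. A picture is of the moment at which its call begins: read the wrist's pose just before it. calibration takes no time and is no camera call; for the wrist camera it gives the pose at the moment of the call.
- bot.job_done(): hands the job in; it is judged then, once.
The state is a dict: "time": time; "qpos": joint angles; "qd": joint speeds; "effort": joint torques, N m; "eef_pos": TCP position; "orientation": TCP orientation; "ft_force": force on the tool from outside, world axes, zero at the start; "torque": the same for the moment, N m; "grip_width": finger opening in m; "grip_force": force on a finger pad.
Only numpy, scipy, OpenCV 4.12 (cv2) and the standard library are available. Lean on these libraries where they do the work, as an engineer would, in place of code of your own. Each camera call takes 0.05 s, during which the arm holds its last target. There are 200 camera calls.

## Working session

There is one attempt and no reset: what is moved stays moved. The work goes in short steps, Python scripts to look and compute and a shell command to move; the robot and the scene stay as the last step left them, time stands still between calls to the robot, and variables do not carry over. Pictures are saved under pics/ and viewed, at most 14 in all, crops included, and the job is handed in when it is done.

```bash
mkdir -p pics
cat > h.py <<'E'
import numpy as np, cv2
from bench import bot, optics
def snap(name,fn):
    c=optics.calibration(name); im=optics.get_image(name); cv2.imwrite('pics/'+fn,im); np.save('pics/'+fn+'.npy',np.array([c['fx'],c['fy'],c['cx'],c['cy'],*np.array(c['extrinsics']).ravel()])); return im
def ray(fn,u,v,z):
    a=np.load('pics/'+fn+'.npy'); fx,fy,cx,cy=a[:4]; T=a[4:].reshape(4,4)
    d=np.array([(u-cx)/fx,-(v-cy)/fy,-1]); R=T[:3,:3]; o=-R.T@T[:3,3]; d=R.T@d
    return o+d*(z-o[2])/d[2]
def proj(fn,p):
    a=np.load('pics/'+fn+'.npy'); T=a[4:].reshape(4,4); q=T[:3,:3]@np.array(p)+T[:3,3]
    return a[0]*q[0]/-q[2]+a[2], a[1]*-q[1]/-q[2]+a[3]
E
python3 - <<'E'
from h import *
print(bot.sense())
for n in('top','scene'):
    snap(n,n+'0.png'); c=optics.calibration(n); print(c)
E
python3 -c "
import cv2
for n in('top','scene'): cv2.imwrite('pics/%s0b.png'%n,cv2.resize(cv2.imread('pics/%s0.png'%n),(800,600),interpolation=cv2.INTER_CUBIC))"
```

```text
{'time': 0.0, 'qpos': array([ 1.12798534e+00,  4.23846028e-01,  1.63073627e+00, -1.39037811e-05,
        1.08861684e+00, -1.90060130e-02]), 'qd': array([-8.40792344e-05, -6.86991133e-04,  2.40051533e-04, -9.27530900e-04,
       -1.01355441e-04,  1.36610438e-03]), 'effort': array([-2.04698932e-03, -5.57391536e+01, -2.81741148e+01, -1.99471410e-04,
        7.32629414e-03, -5.26443358e-06]), 'eef_pos': array([0.25687234, 0.56944326, 0.40392406]), 'orientation': array([[-9.11533464e-01,  4.11225346e-01, -6.77216659e-04],
       [ 4.11225903e-01,  9.11532300e-01, -1.45681643e-03],
       [ 1.82250190e-05, -1.60642596e-03, -9.99998710e-01]]), 'ft_force': array([ 0.24566422, -0.14679278,  0.36409388]), 'torque': array([ 0.00557218, -0.00373706,  0.01214078]), 'grip_force': 0.0, 'grip_width': 0.08566612874852214}
{'fx': 461.1478006674057, 'fy': 461.1478006674057, 'cx': 284.761531658047, 'cy': 213.88075544266277, 'extrinsics': array([[-0.02118472, -0.99962792, -0.01718227, -0.00472334],
       [ 0.99906979, -0.0218123 ,  0.0371993 , -0.51693676],
       [-0.03756024, -0.01637823,  0.99916014, -1.31173593],
       [ 0.        ,  0.        ,  0.        ,  1.        ]])}
{'fx': 448.48946385058355, 'fy': 448.48946385058355, 'cx': 281.32442166215947, 'cy': 204.2583730616467, 'extrinsics': array([[ 0.54970116, -0.83523758,  0.01438123, -0.31462459],
       [ 0.39446062,  0.27470772,  0.87689024, -0.25593528],
       [-0.73636232, -0.47635475,  0.48047549, -0.83712356],
       [ 0.        ,  0.        ,  0.        ,  1.        ]])}
```

View pics/top0b.png

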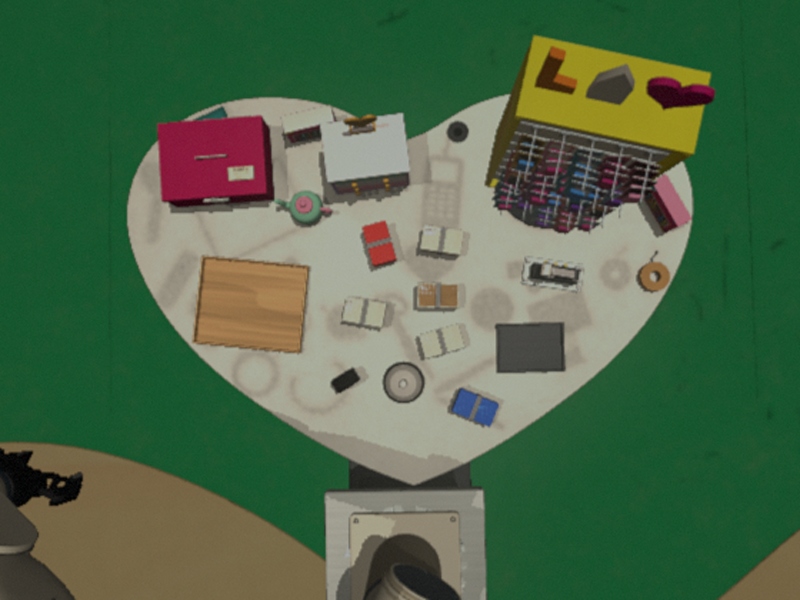

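View pics/scene0b.png

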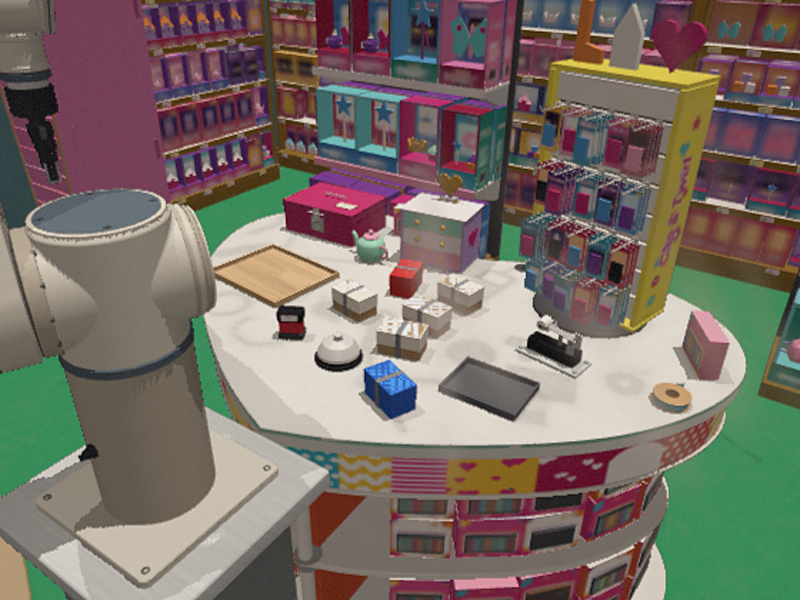

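The top view shows four kraft/pale boxes, at 800x600 pixels (365,312), (442,242), (441,341) and, with its kraft side up, (437,296). The red (379,244) and blue (475,407) ones are look-alikes and stay put. The switch is at (552,273), the display tray at (251,304) and the returns tray at (530,347). I'll confirm in an enlarged crop.

```bash
python3 -c "
import cv2
i=cv2.imread('pics/top0.png')
cv2.imwrite('pics/c1.png',cv2.resize(i[145:305,225:425],None,fx=4,fy=3.75,interpolation=cv2.INTER_CUBIC)[:600])
cv2.imwrite('pics/c2.png',cv2.resize(i[165:265,125:235],None,fx=6,fy=6,interpolation=cv2.INTER_CUBIC)[:600])"
```

```text
(no output)
```

View pics/c1.png

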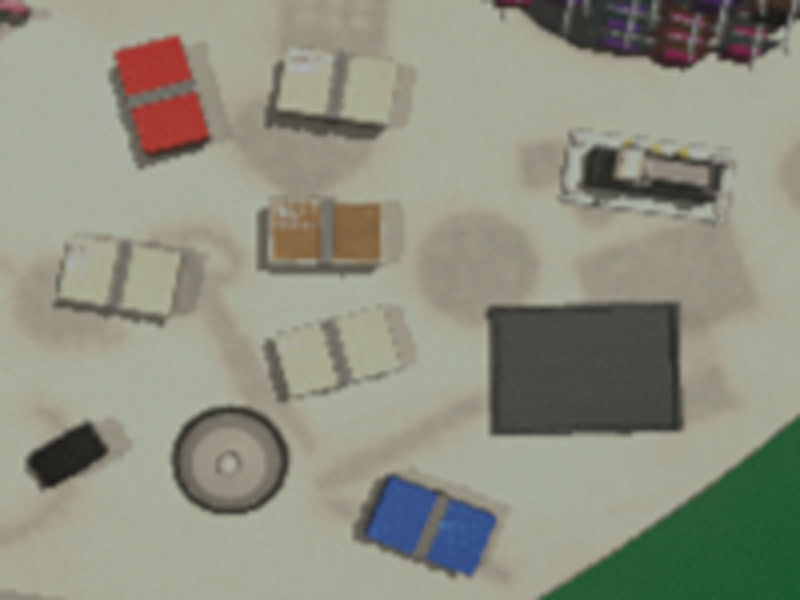

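View pics/c2.png

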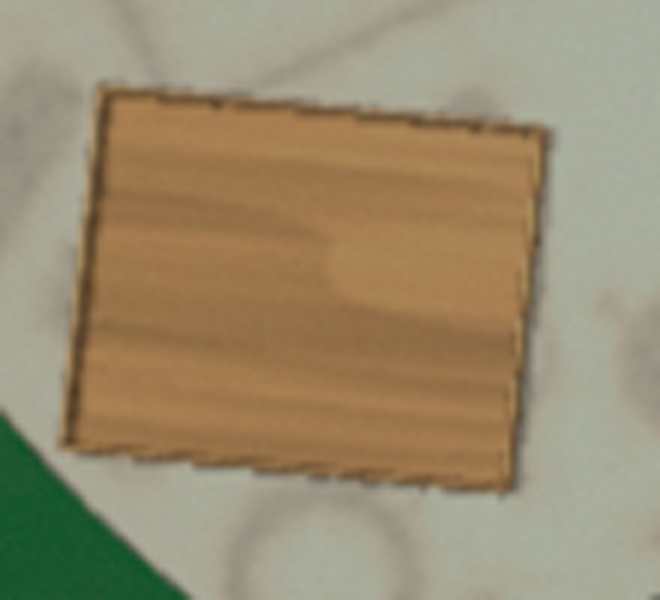

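Run:
```python
from h import *
def f(n,P,z,o,s):
    Q=np.array([ray('top0.png',o[0]+u/s[0],o[1]+v/s[1],z)[:2] for u,v in P]); c=Q.mean(0)
    d=(Q[0]+Q[3]-Q[1]-Q[2])/2; w=(Q[0]+Q[1]-Q[2]-Q[3])/2
    print(n,c.round(4),'len',np.linalg.norm(d).round(4),'wid',np.linalg.norm(w).round(4),'yaw of y from +y',np.degrees(np.arctan2(-d[0],d[1])).round(1),'x from +x',np.degrees(np.arctan2(w[1],w[0])).round(1))
o=(225,145);s=(4,3.75)
f('B1',[(285,46),(398,58),(388,125),(275,115)],.048,o,s)
f('B2',[(272,197),(381,203),(381,264),(270,262)],.048,o,s)
f('B3',[(68,235),(185,246),(165,318),(58,300)],.048,o,s)
f('B4',[(270,340),(390,307),(408,368),(288,397)],.048,o,s)
f('RT',[(489,308),(680,302),(682,430),(492,434)],.014,o,s)
f('SW',[(572,128),(735,150),(722,220),(562,200)],.003,o,s)
f('DT',[(102,88),(548,127),(512,490),(65,447)],.014,(125,165),(6,6))
print('roller',ray('top0.png',225+630/4,145+165/3.75,.07))
print('bell',ray('top0.png',225+229/4,145+462/3.75,.05),'stamp',ray('top0.png',225+67/4,145+455/3.75,.057))
```

```text
B1 [ 0.642  -0.0871] len 0.0792 wid 0.0513 yaw of y from +y -7.3 x from +x -9.1
B2 [ 0.5339 -0.0773] len 0.0765 wid 0.0468 yaw of y from +y -3.5 x from +x -2.2
B3 [0.5049 0.0674] len 0.0788 wid 0.0519 yaw of y from +y -9.1 x from +x -12.7
B4 [ 0.4437 -0.0843] len 0.0863 wid 0.0453 yaw of y from +y 14.2 x from +x 14.6
RT [ 0.4278 -0.2602] len 0.1349 wid 0.096 yaw of y from +y 0.4 x from +x -0.6
SW [ 0.5748 -0.3106] len 0.1166 wid 0.0552 yaw of y from +y -9.3 x from +x -10.3
DT [0.5261 0.2957] len 0.2154 wid 0.1734 yaw of y from +y -6.5 x from +x -6.5
roller [ 0.57656806 -0.28504056  0.07      ]
bell [ 0.36504801 -0.00637218  0.05      ] stamp [0.37293992 0.10493694 0.057     ]
```

Run:
```python
from h import *
for (u,v) in [(565,232),(530,215),(545,120)]:
  for z in (.03,.1,.2,.3,.4,.5):
    p=ray('top0.png',u*.7,v*.7,z); a=proj('scene0.png',p); print((u,v),z,p[:2].round(3),(np.array(a)/.7).round(0))
s=bot.sense()
R=s['orientation'];p=s['eef_pos']
for n,t in(('mid',[.42,.1,.40]),('roller',[.578,-.285,.36])): print(n,(R.T@(np.array(t)-p)).round(3))
```

```text
(565, 232) 0.03 [ 0.654 -0.332] [582. 327.]
(565, 232) 0.1 [ 0.644 -0.316] [577. 292.]
(565, 232) 0.2 [ 0.63  -0.293] [570. 239.]
(565, 232) 0.3 [ 0.616 -0.271] [562. 181.]
(565, 232) 0.4 [ 0.601 -0.248] [553. 117.]
(565, 232) 0.5 [ 0.587 -0.225] [543.  47.]
(530, 215) 0.03 [ 0.69  -0.264] [554. 308.]
(530, 215) 0.1 [ 0.678 -0.252] [550. 275.]
(530, 215) 0.2 [ 0.661 -0.234] [544. 225.]
(530, 215) 0.3 [ 0.644 -0.217] [537. 170.]
(530, 215) 0.4 [ 0.626 -0.199] [530. 110.]
(530, 215) 0.5 [ 0.609 -0.182] [522.  43.]
(545, 120) 0.03 [ 0.879 -0.299] [604. 275.]
(545, 120) 0.1 [ 0.857 -0.285] [599. 246.]
(545, 120) 0.2 [ 0.825 -0.265] [592. 202.]
(545, 120) 0.3 [ 0.793 -0.244] [584. 152.]
(545, 120) 0.4 [ 0.762 -0.224] [575.  97.]
(545, 120) 0.5 [ 0.73  -0.204] [565.  36.]
mid [-0.342 -0.361  0.005]
roller [-0.644 -0.647  0.045]
```

```bash
R='{"xyz":[0,0,0]}'; python3 -m inch '[{"xyz":[-0.4035,-0.498,0],"angular":[0,0,65.7]},{"xyz":[-0.4035,-0.498,0],"angular":[0,0,65.7]},{"xyz":[-0.4035,-0.498,0],"angular":[0,0,65.7]},{"xyz":[-0.4035,-0.498,0],"angular":[0,0,65.7]},{"xyz":[-0.4035,-0.498,0],"angular":[0,0,65.7]},{"xyz":[-0.4035,-0.498,0],"angular":[0,0,65.7]},{"xyz":[-0.4035,-0.498,0],"angular":[0,0,65.7]},{"xyz":[-0.4035,-0.498,0],"angular":[0,0,65.7]},{"xyz":[-0.4035,-0.498,0],"angular":[0,0,65.7]},{"xyz":[-0.4035,-0.498,0],"angular":[0,0,65.7]},{"xyz":[-0.4035,-0.498,0],"angular":[0,0,65.7]},{"xyz":[-0.4035,-0.498,0],"angular":[0,0,65.7]},{"xyz":[-0.4035,-0.498,0],"angular":[0,0,65.7]},{"xyz":[-0.4035,-0.498,0],"angular":[0,0,65.7]},{"xyz":[-0.4035,-0.498,0],"angular":[0,0,65.7]},{"xyz":[-0.4035,-0.498,0],"angular":[0,0,65.7]},{"xyz":[-0.4035,-0.498,0],"angular":[0,0,65.7]},{"xyz":[-0.4035,-0.498,0],"angular":[0,0,65.7]}]' 1
python3 - <<'E'
from h import *
s=bot.sense();print(s['time'],s['eef_pos'],s['qpos'].round(2),s['orientation'].round(3))
im=snap('wrist','w1.png')
c=optics.calibration('wrist');T=np.array(c['extrinsics']);print(c,'cam in tool',s['orientation'].T@(-T[:3,:3].T@T[:3,3]-s['eef_pos']))
cv2.imwrite('pics/w1b.png',cv2.resize(im,(800,600)))
E
```

```text
time: 1.9
eef_pos: [0.4198, -0.0491, 0.4047]
orientation: [[-0.002, 1.0, -0.0], [1.0, 0.002, 0.0], [0.0, -0.0, -1.0]]
ft_force: [-0.8, 0.2, -0.2]
grip_width: -0.0
grip_force: 0.0
1.9 [ 0.41980043 -0.04909764  0.4047028 ] [-0.14  0.12  2.05  0.    0.97 -0.15] [[-0.002  1.    -0.   ]
 [ 1.     0.002  0.   ]
 [ 0.    -0.    -1.   ]]
{'fx': 327.7293341066975, 'fy': 327.7293341066975, 'cx': 276.3210776326451, 'cy': 207.8887590875341, 'extrinsics': array([[ 9.99998774e-01,  1.45444437e-03, -5.79933613e-04,
        -4.19567587e-01],
       [-1.56185617e-03,  9.52813923e-01, -3.03550966e-01,
         8.74590436e-02],
       [ 1.11070828e-04,  3.03551500e-01,  9.52815027e-01,
        -3.63844549e-01],
       [ 0.00000000e+00,  0.00000000e+00,  0.00000000e+00,
         1.00000000e+00]])} cam in tool [0.07681772 0.0001304  0.0317296 ]
```

View pics/w1b.png

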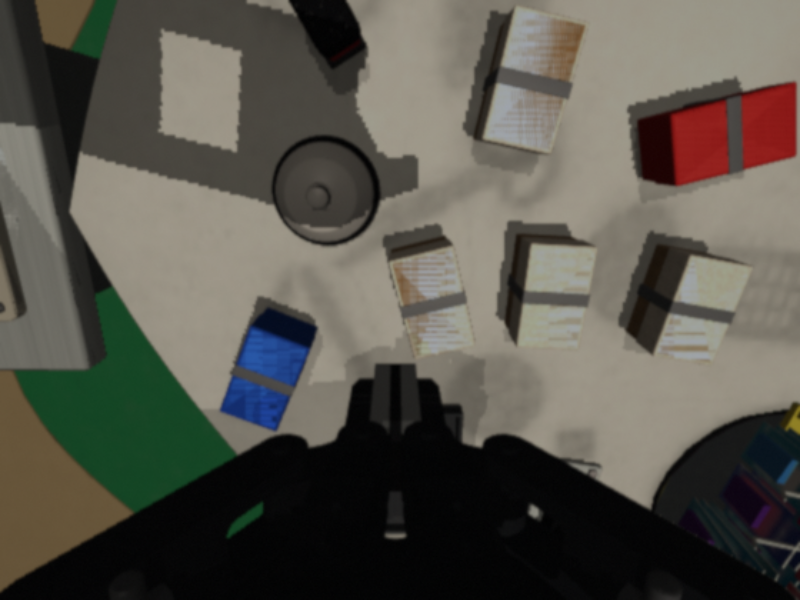

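The wrist view shows the four boxes at (425,298), (553,290), (688,303) and (531,80) of 800x600, clear of the fingers. Its camera sits on the +y side. Next: go to hover over the roller, tilted 15° so the body stays clear of the rack.

```bash
python3 -m inch '[{"xyz":[-0.237,0.115,0],"angular":[-15,0,0]},{"xyz":[-0.237,0.115,0],"angular":[-15,0,0]},{"xyz":[-0.237,0.115,0],"angular":[-15,0,0]},{"xyz":[-0.237,0.115,0],"angular":[-15,0,0]},{"xyz":[-0.237,0.115,0],"angular":[-15,0,0]},{"xyz":[-0.237,0.115,0],"angular":[-15,0,0]},{"xyz":[-0.237,0.115,0.07],"angular":[-15,0,0]},{"xyz":[-0.237,0.115,0.13],"angular":[-15,0,0]},{"xyz":[-0.237,0.115,0.13],"angular":[-15,0,0]},{"xyz":[-0.237,0.115,0.13],"angular":[-15,0,0]},{"xyz":[-0.237,0.115,0.13],"angular":[-15,0,0]},{"xyz":[-0.237,0.115,0.13],"angular":[-15,0,0]}]' 1
python3 - <<'E'
from h import *
s=bot.sense();print(s['ft_force'].round(2))
a=snap('scene','s2.png');b=snap('wrist','w2.png');t=snap('top','t2.png')
p=s['eef_pos']+.173*s['orientation'][:,2];print('tip',p,proj('top',p) if 0 else proj('s2.png',p),proj('t2.png',p))
x=np.hstack([cv2.resize(a[170:290,340:440],(400,480),interpolation=cv2.INTER_CUBIC),cv2.resize(t[150:230,340:420],(400,480),interpolation=cv2.INTER_CUBIC)]);cv2.imwrite('pics/x2.png',x)
E
```

```text
time: 3.15
eef_pos: [0.5361, -0.2871, 0.277]
orientation: [[-0.001, 0.965, 0.262], [1.0, 0.001, -0.001], [-0.002, 0.262, -0.965]]
ft_force: [-0.6, 0.5, 0.1]
grip_width: 0.0001
grip_force: 0.0
[-0.61  0.52  0.05]
tip [ 0.58136722 -0.28739752  0.11002126] (np.float64(384.1544277885178), np.float64(208.04600752909997)) (np.float64(386.2877212691194), np.float64(185.7900609230823))
```

View pics/x2.png

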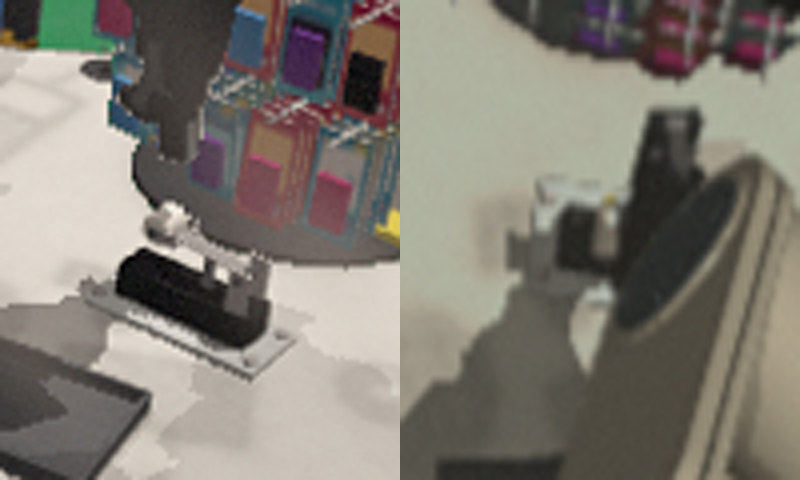

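The scene half shows the roller at about (381,227) with the fingertip directly above it at (384,208). I'll check the position by ray.

```bash
python3 - <<'E'
from h import *
print(ray('s2.png',381,226.5,.06), ray('top0.png',225+632/4,145+163/3.75,.068))
E
python3 -m inch '[{"xyz":[0,-0.0035,0.013]},{"xyz":[0,-0.0065,0.0241]},{"xyz":[0,-0.0065,0.0241]},{"xyz":[0,-0.0065,0.0241]}]'
```

```text
[ 0.57764986 -0.28732503  0.06      ] [ 0.5781724  -0.28683796  0.068     ]$[0]: bad value
```

```bash
python3 -m inch '[{"xyz":[0,-0.0035,0.013],"angular":[0,0,0]},{"xyz":[0,-0.0065,0.0241],"angular":[0,0,0]},{"xyz":[0,-0.0065,0.0241],"angular":[0,0,0]},{"xyz":[0,-0.0065,0.0241],"angular":[0,0,0]},{"xyz":[0,-0.0065,0.0241],"angular":[0,0,0]}]'; python3 -c "
from h import *
for i in range(3): print(bot.sense()['ft_force']); optics.get_image('wrist')"
```

```text
time: 3.8
eef_pos: [0.5351, -0.2872, 0.2496]
orientation: [[-0.0, 0.966, 0.259], [1.0, 0.0, 0.0], [0.0, 0.259, -0.966]]
ft_force: [0.4, -0.0, 0.6]
grip_width: -0.0008
grip_force: 0.0
[ 0.3555164  -0.02351836  0.6318118 ]
[-0.53152949 -0.81271085 -0.21628339]
[-0.33357785 -0.00211899 -0.02581947]
```

```bash
cat > ff.py <<'E'
from h import *
F=[]
for i in range(6): F.append(bot.sense()['ft_force']); optics.get_image('wrist')
s=bot.sense();print(s['time'],'z',s['eef_pos'].round(4),np.mean(F,0).round(2))
E
python3 -m inch '[{"xyz":[0,-0.0016,0.006],"angular":[0,0,0]},{"xyz":[0,-0.0032,0.012],"angular":[0,0,0]},{"xyz":[0,-0.0032,0.012],"angular":[0,0,0]},{"xyz":[0,-0.0032,0.012],"angular":[0,0,0]}]'; python3 ff.py
```

```text
time: 4.35
eef_pos: [0.535, -0.2872, 0.2371]
orientation: [[-0.0, 0.966, 0.258], [1.0, 0.0, 0.0], [0.0, 0.258, -0.966]]
ft_force: [-0.8, -0.0, 1.6]
grip_width: 0.0001
grip_force: 0.7
4.65 z [ 0.535  -0.2872  0.2375] [-0.88 -0.13  1.33]
```

```bash
python3 -m inch '[{"xyz":[0,-0.0008,0.003],"angular":[0,0,0]},{"xyz":[0,-0.0013,0.005],"angular":[0,0,0]},{"xyz":[0,-0.0013,0.005],"angular":[0,0,0]}]'; python3 ff.py
```

```text
time: 4.95
eef_pos: [0.5352, -0.2869, 0.232]
orientation: [[-0.0, 0.966, 0.259], [1.0, 0.0, 0.0], [0.0, 0.259, -0.966]]
ft_force: [1.1, 2.6, 3.0]
grip_width: -0.0001
grip_force: 1.7
5.25 z [ 0.5351 -0.2871  0.2323] [0.8  2.34 3.02]
```

```bash
python3 -m inch '[{"xyz":[0,-0.0005,0.002],"angular":[0,0,0]},{"xyz":[0,-0.0009,0.0035],"angular":[0,0,0]},{"xyz":[0,-0.0009,0.0035],"angular":[0,0,0]}]'; python3 ff.py
python3 - <<'E'
from h import *
a=snap('scene','s3.png')
x=np.hstack([cv2.resize(cv2.imread('pics/s2.png')[190:270,350:420],(400,457),interpolation=cv2.INTER_CUBIC),cv2.resize(a[190:270,350:420],(400,457),interpolation=cv2.INTER_CUBIC)]);cv2.imwrite('pics/x3.png',x)
E
```

```text
time: 5.55
eef_pos: [0.5352, -0.2871, 0.2284]
orientation: [[-0.0, 0.966, 0.259], [1.0, 0.0, 0.0], [0.0, 0.259, -0.966]]
ft_force: [1.2, 3.2, 3.8]
grip_width: 0.0
grip_force: 2.2
5.85 z [ 0.5352 -0.2871  0.2286] [1.09 2.83 4.35]
```

View pics/x3.png

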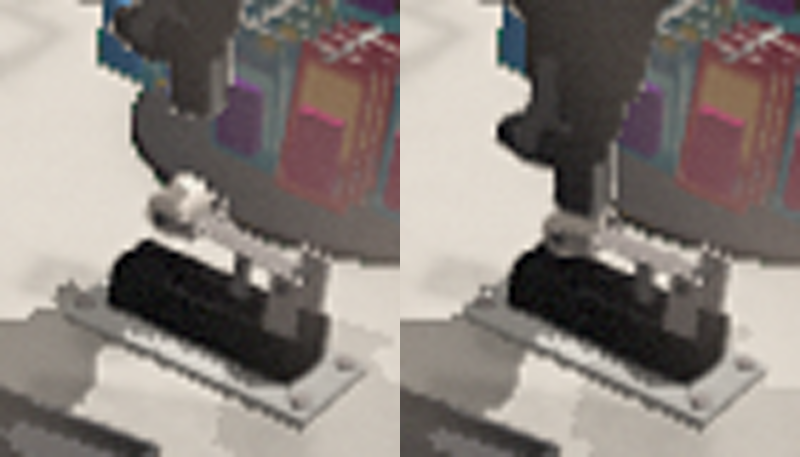

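The right half shows the roller pressed down by about 10 mm (bottom edge from crop y 237 to 258), and the force is 4.35 N: clicked, short of overtravel. I'll lift off now.

```bash
python3 -m inch '[{"xyz":[0,0.003,-0.01],"angular":[0,0,0]},{"xyz":[0,0.007,-0.025],"angular":[0,0,0]},{"xyz":[0,0.013,-0.05],"angular":[0,0,0]},{"xyz":[0,0.026,-0.1],"angular":[0,0,0]},{"xyz":[0,0.026,-0.1],"angular":[0,0,0]},{"xyz":[0,0.026,-0.1],"angular":[0,0,0]},{"xyz":[0,0.026,-0.1],"angular":[0,0,0]}]' ; python3 ff.py
python3 - <<'E'
from h import *
# refine boxes from wrist view w1 (top z=.048): corners read at 800x600, order: +y-left(-x), +y right, -y right, -y left
import itertools
for n,P in {'B4':[(390,258),(452,241),(474,346),(415,357)],'B2':[(530,236),(596,244),(580,348),(518,346)],'B1':[(690,248),(750,264),(712,360),(655,352)],'B3':[(516,6),(585,24),(549,154),(482,137)]}.items():
    Q=np.array([ray('w1.png',u*.7,v*.7,.048)[:2] for u,v in P]);c=Q.mean(0);d=(Q[0]+Q[1]-Q[2]-Q[3])/2;w=(Q[1]+Q[2]-Q[0]-Q[3])/2
    print(n,c.round(4),np.linalg.norm(d).round(3),np.linalg.norm(w).round(3),'yaw',np.degrees(np.arctan2(-d[0],d[1])).round(1),np.degrees(np.arctan2(w[1],w[0])).round(1))
E
```

```text
time: 6.6
eef_pos: [0.5338, -0.287, 0.3318]
orientation: [[-0.0, 0.966, 0.258], [1.0, 0.0, 0.0], [0.0, 0.258, -0.966]]
ft_force: [0.1, -0.4, -0.8]
grip_width: -0.0001
grip_force: 0.0
6.9 z [ 0.5342 -0.287   0.3309] [ 0.06  0.27 -0.13]
B4 [ 0.4476 -0.0797] 0.081 0.045 yaw 13.8 13.7
B2 [ 0.5368 -0.0743] 0.082 0.047 yaw -1.1 -4.3
B1 [ 0.6444 -0.0835] 0.078 0.046 yaw -8.3 -11.4
B3 [0.5069 0.0674] 0.077 0.045 yaw -11.4 -12.9
```

```bash
python3 -m inch '[{"xyz":[0.205,-0.0984,0.0255],"angular":[15,0,0]},{"xyz":[0.205,-0.0984,0.0255],"angular":[15,0,0]},{"xyz":[0.205,-0.0984,0.0255],"angular":[15,0,0]},{"xyz":[0.205,-0.0984,0.0255],"angular":[15,0,0]},{"xyz":[0.205,-0.0984,0.0255],"angular":[15,0,0]},{"xyz":[0.205,-0.0984,0.0255],"angular":[15,0,0]},{"xyz":[0.205,-0.0984,0.0255],"angular":[15,0,0]},{"xyz":[0.205,-0.0984,0.0255],"angular":[15,0,0]}]' -0.55 60
python3 -m inch '[{"xyz":[0,0,0],"angular":[0,0,-8]},{"xyz":[0,0,0],"angular":[0,0,-14]},{"xyz":[0,0,0],"angular":[0,0,-14]},{"xyz":[0,0,0],"angular":[0,0,-14]}]'
python3 - <<'E'
from h import *
b=snap('wrist','w4.png');t=snap('top','t4.png')
cv2.imwrite('pics/x4.png',np.hstack([cv2.resize(b,(460,345)),cv2.resize(t[145:245,220:320],(340,345),interpolation=cv2.INTER_CUBIC)]))
E
```

```text
time: 7.7
eef_pos: [0.4467, -0.0828, 0.282]
orientation: [[-0.0, 1.0, 0.001], [1.0, 0.0, -0.0], [-0.0, 0.001, -1.0]]
ft_force: [-0.3, -0.7, 0.1]
grip_width: 0.0661
grip_force: 0.0
time: 8.1
eef_pos: [0.4463, -0.0829, 0.2819]
orientation: [[-0.238, 0.971, 0.001], [0.971, 0.238, -0.0], [-0.0, 0.001, -1.0]]
ft_force: [-0.5, 0.4, 0.0]
grip_width: 0.0661
grip_force: 0.0
```

View pics/x4.png

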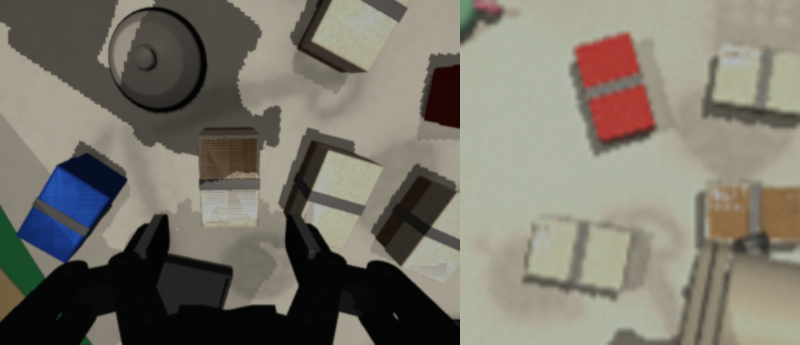

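The wrist view shows the box aligned and centred between the fingers at (229,178), with the blue look-alike and B2 clear of them. I'll descend and grip.

```bash
python3 -m inch '[{"xyz":[0,0,0.035],"angular":[0,0,0]},{"xyz":[0,0,0.07],"angular":[0,0,0]},{"xyz":[0,0,0.09],"angular":[0,0,0]},{"xyz":[0,0,0.104],"angular":[0,0,0]},{"xyz":[0,0,0.104],"angular":[0,0,0]},{"xyz":[0,0,0.104],"angular":[0,0,0]},{"xyz":[0,0,0.104],"angular":[0,0,0]}]'
python3 -m inch '[{"xyz":[0,0,0],"angular":[0,0,0]},{"xyz":[0,0,0],"angular":[0,0,0]},{"xyz":[0,0,0],"angular":[0,0,0]},{"xyz":[0,0,0],"angular":[0,0,0]},{"xyz":[0,0,0],"angular":[0,0,0]},{"xyz":[0,0,0],"angular":[0,0,0]},{"xyz":[0,0,0],"angular":[0,0,0]},{"xyz":[0,0,0],"angular":[0,0,0]}]' 1 60
python3 -m inch '[{"xyz":[0,0,-0.02],"angular":[0,0,0]},{"xyz":[0,0,-0.05],"angular":[0,0,0]},{"xyz":[0,0,-0.08],"angular":[0,0,0]},{"xyz":[0,0,-0.08],"angular":[0,0,0]},{"xyz":[0,0,-0.08],"angular":[0,0,0]},{"xyz":[0,0,-0.08],"angular":[0,0,0]}]'; python3 ff.py
```

```text
time: 8.9
eef_pos: [0.4462, -0.0823, 0.1785]
orientation: [[-0.242, 0.97, 0.001], [0.97, 0.242, -0.0], [-0.001, 0.001, -1.0]]
ft_force: [0.4, 0.3, -0.2]
grip_width: 0.0665
grip_force: 0.0
time: 9.7
eef_pos: [0.4465, -0.0823, 0.1789]
orientation: [[-0.242, 0.97, 0.003], [0.97, 0.242, -0.001], [-0.001, 0.002, -1.0]]
ft_force: [0.6, -0.6, 6.3]
grip_width: 0.0471
grip_force: 61.7
time: 10.3
eef_pos: [0.4451, -0.082, 0.2567]
orientation: [[-0.242, 0.97, -0.002], [0.97, 0.242, 0.0], [0.001, -0.002, -1.0]]
ft_force: [0.0, -1.1, -6.1]
grip_width: 0.0473
grip_force: 65.2
10.6 z [ 0.4456 -0.0821  0.2571] [-0.24 -0.28 -6.04]
```

6.0 N lifted, so this is the overpacked box. It goes to the returns tray.

```bash
python3 -m inch '[{"xyz":[-0.04,-0.014,0],"angular":[0,0,4]},{"xyz":[-0.08,-0.029,0],"angular":[0,0,8]},{"xyz":[-0.12,-0.043,0],"angular":[0,0,12]},{"xyz":[-0.15,-0.054,0],"angular":[0,0,14]},{"xyz":[-0.1684,-0.0601,0],"angular":[0,0,14]},{"xyz":[-0.1684,-0.0601,0],"angular":[0,0,14]},{"xyz":[-0.1684,-0.0601,0],"angular":[0,0,14]},{"xyz":[-0.1684,-0.0601,0],"angular":[0,0,14]}]'
python3 - <<'E'
from h import *
b=snap('wrist','w5.png');t=snap('top','t5.png')
cv2.imwrite('pics/x5.png',np.hstack([cv2.resize(b,(460,345)),cv2.resize(t[145:255,220:330],(340,345),interpolation=cv2.INTER_CUBIC)]))
E
```

```text
time: 11.4
eef_pos: [0.4281, -0.2593, 0.2574]
orientation: [[-0.001, 1.0, -0.001], [1.0, 0.001, 0.001], [0.001, -0.001, -1.0]]
ft_force: [0.2, 0.5, -5.8]
grip_width: 0.0472
grip_force: 64.9
```

View pics/x5.png

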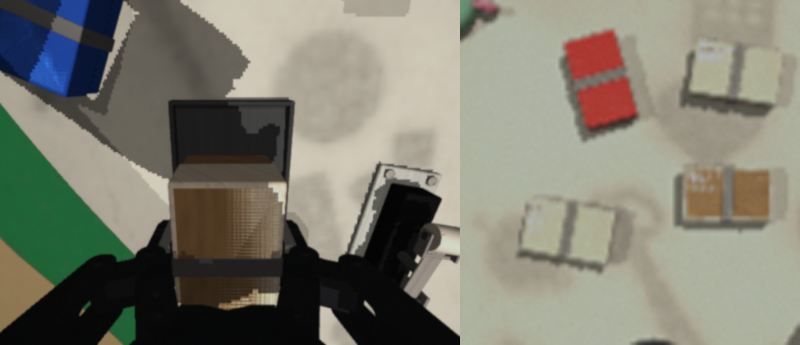

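The box is centred over the returns tray (columns 170–293 in the wrist half). I'll lower it and open only slightly, since the tray is narrow.

```bash
python3 -m inch '[{"xyz":[0,0,0.03],"angular":[0,0,0]},{"xyz":[0,0,0.055],"angular":[0,0,0]},{"xyz":[0,0,0.065],"angular":[0,0,0]},{"xyz":[0,0,0.07],"angular":[0,0,0]},{"xyz":[0,0,0.073],"angular":[0,0,0]},{"xyz":[0,0,0.073],"angular":[0,0,0]},{"xyz":[0,0,0.073],"angular":[0,0,0]}]'
python3 -m inch '[{"xyz":[0,0,0],"angular":[0,0,0]},{"xyz":[0,0,0],"angular":[0,0,0]},{"xyz":[0,0,0],"angular":[0,0,0]},{"xyz":[0,0,0],"angular":[0,0,0]},{"xyz":[0,0,0],"angular":[0,0,0]},{"xyz":[0,0,-0.02],"angular":[0,0,0]},{"xyz":[0,0,-0.05],"angular":[0,0,0]},{"xyz":[0,0,-0.1],"angular":[0,0,0]},{"xyz":[0,0,-0.1],"angular":[0,0,0]},{"xyz":[0,0,-0.1],"angular":[0,0,0]},{"xyz":[0,0,-0.1],"angular":[0,0,0]}]' -0.24; python3 ff.py
```

```text
time: 12.2
eef_pos: [0.4287, -0.2603, 0.1855]
orientation: [[-0.0, 1.0, 0.001], [1.0, 0.0, -0.001], [-0.001, 0.001, -1.0]]
ft_force: [-0.6, -0.3, -5.0]
grip_width: 0.0476
grip_force: 66.0
time: 13.3
eef_pos: [0.4279, -0.2598, 0.2841]
orientation: [[-0.0, 1.0, -0.001], [1.0, 0.0, 0.001], [0.001, -0.001, -1.0]]
ft_force: [-0.6, 0.1, 0.0]
grip_width: 0.0527
grip_force: 0.0
13.6 z [ 0.4281 -0.26    0.2839] [ 0.02 -0.36 -0.07]
```

```bash
cat > chk.py <<'E'
from h import *
import sys
a=cv2.imread('pics/top0.png');t=snap('top','tn%d.png'%int(bot.sense()['time']*10))
for n,(u,v) in {'B1':(225+337/4,145+86/3.75),'B2':(225+326/4,145+232/3.75),'B3':(225+120/4,145+275/3.75),'B4':(225+339/4,145+353/3.75)}.items():
    u,v=int(round(u)),int(round(v));T=a[v-14:v+14,u-20:u+20];S=t[v-30:v+30,u-36:u+36]
    m=cv2.matchTemplate(S,T,cv2.TM_CCOEFF_NORMED);_,s,_,l=cv2.minMaxLoc(m);print(n,'score %.2f'%s,'shift px',l[0]-16,l[1]-16)
E
python3 -m inch '[{"xyz":[0.184,0.1075,0],"angular":[0,0,2.5]},{"xyz":[0.184,0.1075,0],"angular":[0,0,2.5]},{"xyz":[0.184,0.1075,0],"angular":[0,0,2.5]},{"xyz":[0.184,0.1075,0],"angular":[0,0,2.5]},{"xyz":[0.184,0.1075,0],"angular":[0,0,2.5]},{"xyz":[0.184,0.1075,0],"angular":[0,0,2.5]},{"xyz":[0.184,0.1075,0],"angular":[0,0,2.5]}]' -0.55
python3 chk.py
python3 - <<'E'
from h import *
b=snap('wrist','w6.png');t=cv2.imread('pics/top0.png')
cv2.imwrite('pics/x6.png',cv2.resize(b,(800,600)))
E
```

```text
time: 14.3
eef_pos: [0.5352, -0.0764, 0.2843]
orientation: [[0.043, 0.999, -0.001], [0.999, -0.043, -0.0], [-0.0, -0.001, -1.0]]
ft_force: [0.1, 0.7, -0.3]
grip_width: 0.0665
grip_force: 0.0
B1 score 0.80 shift px 0 -1
B2 score 0.54 shift px -8 7
B3 score 0.59 shift px 0 0
B4 score 0.27 shift px -7 2
```

View pics/x6.png

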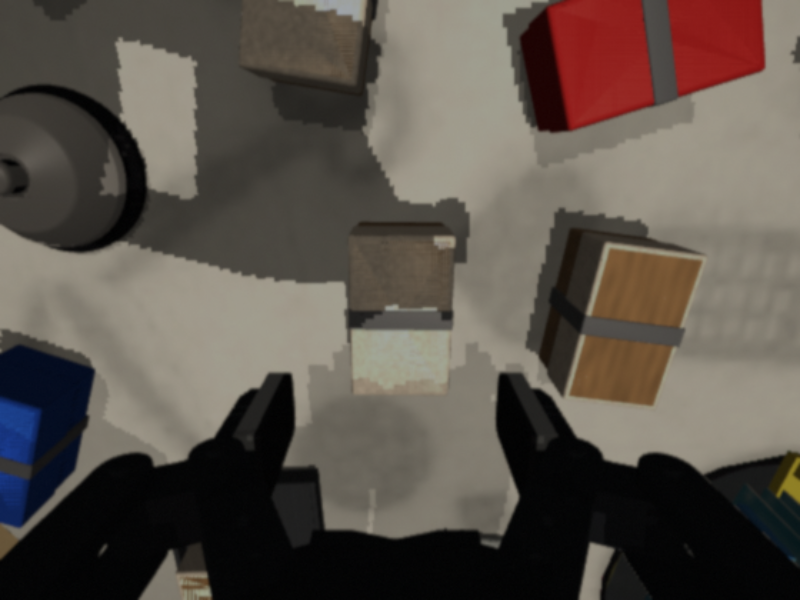

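B2 is centred between the fingers at (401,308), with B1 and the red look-alike clear. I'll descend, grip and lift.

```bash
python3 -m inch '[{"xyz":[0,0,0.035],"angular":[0,0,0]},{"xyz":[0,0,0.07],"angular":[0,0,0]},{"xyz":[0,0,0.09],"angular":[0,0,0]},{"xyz":[0,0,0.103],"angular":[0,0,0]},{"xyz":[0,0,0.103],"angular":[0,0,0]},{"xyz":[0,0,0.103],"angular":[0,0,0]},{"xyz":[0,0,0.103],"angular":[0,0,0]}]'
python3 -m inch '[{"xyz":[0,0,0],"angular":[0,0,0]},{"xyz":[0,0,0],"angular":[0,0,0]},{"xyz":[0,0,0],"angular":[0,0,0]},{"xyz":[0,0,0],"angular":[0,0,0]},{"xyz":[0,0,0],"angular":[0,0,0]},{"xyz":[0,0,0],"angular":[0,0,0]},{"xyz":[0,0,0],"angular":[0,0,0]},{"xyz":[0,0,0],"angular":[0,0,0]}]' 1 60
python3 -m inch '[{"xyz":[0,0,-0.02],"angular":[0,0,0]},{"xyz":[0,0,-0.05],"angular":[0,0,0]},{"xyz":[0,0,-0.08],"angular":[0,0,0]},{"xyz":[0,0,-0.09],"angular":[0,0,0]},{"xyz":[0,0,-0.09],"angular":[0,0,0]},{"xyz":[0,0,-0.09],"angular":[0,0,0]}]'; python3 ff.py
```

```text
time: 15.1
eef_pos: [0.5363, -0.0765, 0.1829]
orientation: [[0.044, 0.999, 0.002], [0.999, -0.044, -0.0], [-0.0, 0.002, -1.0]]
ft_force: [0.5, 0.7, 0.9]
grip_width: 0.0665
grip_force: 0.0
time: 15.9
eef_pos: [0.5363, -0.0761, 0.1831]
orientation: [[0.043, 0.999, 0.002], [0.999, -0.043, -0.0], [-0.0, 0.002, -1.0]]
ft_force: [-0.9, -1.2, 5.5]
grip_width: 0.0474
grip_force: 62.5
time: 16.5
eef_pos: [0.5353, -0.0759, 0.2711]
orientation: [[0.043, 0.999, -0.001], [0.999, -0.043, 0.0], [0.0, -0.001, -1.0]]
ft_force: [-0.9, -0.5, -2.6]
grip_width: 0.0471
grip_force: 62.7
16.8 z [ 0.5355 -0.076   0.2708] [-0.28 -0.04 -2.66]
```

2.66 N, so an ordinary box. It goes to the display tray, far slot.

```bash
python3 -m inch '[{"xyz":[0.03,0.0014,0],"angular":[0,0,4]},{"xyz":[0.07,0.0033,0],"angular":[0,0,4]},{"xyz":[0.11,0.0052,0],"angular":[0,0,4]},{"xyz":[0.15,0.0071,0],"angular":[0,0,4]},{"xyz":[0.19,0.009,0],"angular":[0,0,4]},{"xyz":[0.23,0.011,0],"angular":[0,0,4]},{"xyz":[0.27,0.0129,0],"angular":[0,0,4]},{"xyz":[0.31,0.0148,0],"angular":[0,0,4]},{"xyz":[0.35,0.0167,0],"angular":[0,0,4]},{"xyz":[0.39,0.0186,0],"angular":[0,0,4]},{"xyz":[0.41,0.0195,0],"angular":[0,0,4]},{"xyz":[0.418,0.02,0],"angular":[0,0,4]},{"xyz":[0.418,0.02,0],"angular":[0,0,4]},{"xyz":[0.418,0.02,0],"angular":[0,0,4]},{"xyz":[0.418,0.02,0],"angular":[0,0,4]}]'
python3 ff.py
python3 - <<'E'
from h import *
b=snap('wrist','w7.png')
cv2.imwrite('pics/x7.png',cv2.resize(b,(640,480)))
E
```

```text
time: 18.3
eef_pos: [0.5739, 0.3391, 0.2716]
orientation: [[0.114, 0.993, -0.001], [0.993, -0.114, -0.001], [-0.001, -0.001, -1.0]]
ft_force: [-0.2, -0.1, -2.1]
grip_width: 0.0474
grip_force: 62.6
18.6 z [0.574  0.3402 0.2719] [ 0.13 -0.1  -2.38]
```

View pics/x7.png

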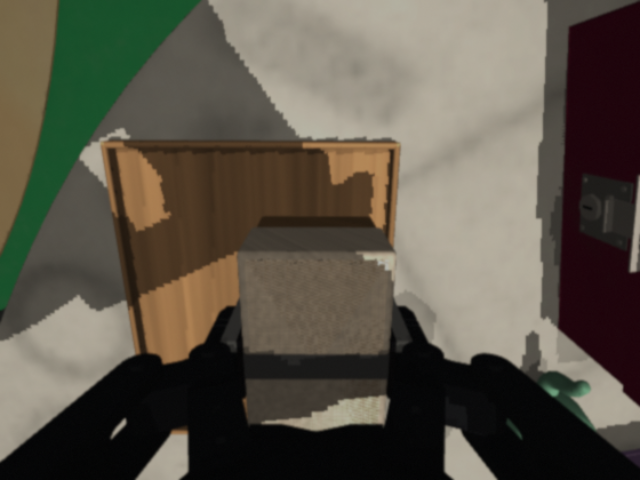

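The held box is over the right half of the tray, whose far corners are at (105,143) and (400,143). I'll check the tray pose from these.

Run:
```python
from h import *
a=ray('w7.png',104*.875,142*.875,.014);b=ray('w7.png',401*.875,142*.875,.014);print(a,b,np.linalg.norm(a-b))
R=lambda x,y:np.array([.526,.2957])+x*np.array([.9936,-.113])+y*np.array([.113,.9936])
print(R(-.089,.109),R(.089,.109))
```

```text
[0.45788953 0.41764282 0.014     ] [0.63083357 0.3977473  0.014     ] 0.1740846712589452
[0.4498866 0.4140594] [0.6267474 0.3939454]
```

```bash
python3 -m inch '[{"xyz":[0,0,0.03],"angular":[0,0,0]},{"xyz":[0,0,0.055],"angular":[0,0,0]},{"xyz":[0,0,0.07],"angular":[0,0,0]},{"xyz":[0,0,0.078],"angular":[0,0,0]},{"xyz":[0,0,0.085],"angular":[0,0,0]},{"xyz":[0,0,0.085],"angular":[0,0,0]},{"xyz":[0,0,0.085],"angular":[0,0,0]}]'
python3 -m inch '[{"xyz":[0,0,0],"angular":[0,0,0]},{"xyz":[0,0,0],"angular":[0,0,0]},{"xyz":[0,0,0],"angular":[0,0,0]},{"xyz":[0,0,0],"angular":[0,0,0]},{"xyz":[0,0,0],"angular":[0,0,0]},{"xyz":[0,0,-0.02],"angular":[0,0,0]},{"xyz":[0,0,-0.05],"angular":[0,0,0]},{"xyz":[0,0,-0.1],"angular":[0,0,0]},{"xyz":[0,0,-0.1],"angular":[0,0,0]},{"xyz":[0,0,-0.1],"angular":[0,0,0]},{"xyz":[0,0,-0.1],"angular":[0,0,0]}]' -0.3; python3 ff.py; python3 chk.py
```

```text
time: 19.35
eef_pos: [0.5743, 0.3409, 0.1876]
orientation: [[0.113, 0.994, 0.001], [0.994, -0.113, 0.001], [0.001, 0.001, -1.0]]
ft_force: [0.8, -0.3, -2.9]
grip_width: 0.0474
grip_force: 62.9
time: 20.45
eef_pos: [0.5734, 0.3404, 0.2859]
orientation: [[0.113, 0.994, -0.001], [0.994, -0.113, -0.001], [-0.001, -0.001, -1.0]]
ft_force: [-0.2, -0.9, -0.3]
grip_width: 0.0554
grip_force: 0.0
20.75 z [0.5737 0.3406 0.2858] [-0.07 -0.05 -0.03]
B1 score 1.00 shift px 0 0
B2 score 0.02 shift px -5 -11
B3 score 0.91 shift px 0 0
B4 score 0.39 shift px -7 -9
```

```bash
python3 -m inch '[{"xyz":[-0.279,-0.0365,0],"angular":[0,0,5]},{"xyz":[-0.279,-0.0365,0],"angular":[0,0,5]},{"xyz":[-0.279,-0.0365,0],"angular":[0,0,5]},{"xyz":[-0.279,-0.0365,0],"angular":[0,0,5]},{"xyz":[-0.279,-0.0365,0],"angular":[0,0,5]},{"xyz":[-0.279,-0.0365,0],"angular":[0,0,5]},{"xyz":[-0.279,-0.0365,0],"angular":[0,0,5]},{"xyz":[-0.279,-0.0365,0],"angular":[0,0,5]},{"xyz":[-0.279,-0.0365,0],"angular":[0,0,5]},{"xyz":[-0.279,-0.0365,0],"angular":[0,0,5]}]' -0.6
python3 chk.py;python3 - <<'E'
from h import *
b=snap('wrist','w8.png')
cv2.imwrite('pics/x8.png',cv2.resize(b,(640,480)))
E
```

```text
time: 21.8
eef_pos: [0.5065, 0.0686, 0.2868]
orientation: [[0.198, 0.98, 0.0], [0.98, -0.198, 0.0], [0.0, 0.0, -1.0]]
ft_force: [0.1, -0.2, 1.1]
grip_width: 0.0681
grip_force: 0.0
B1 score 1.00 shift px 0 0
B2 score 0.30 shift px -13 -7
B3 score 0.49 shift px -14 5
B4 score 0.35 shift px -5 9
```

View pics/x8.png

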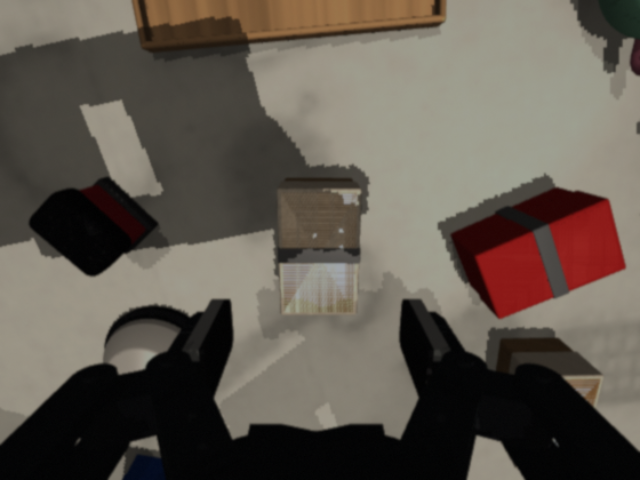

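B3 is aligned and centred at (319,247), with stamp and bell clear. I'll grip and lift.

```bash
python3 -m inch '[{"xyz":[0,0,0.035],"angular":[0,0,0]},{"xyz":[0,0,0.07],"angular":[0,0,0]},{"xyz":[0,0,0.09],"angular":[0,0,0]},{"xyz":[0,0,0.105],"angular":[0,0,0]},{"xyz":[0,0,0.105],"angular":[0,0,0]},{"xyz":[0,0,0.105],"angular":[0,0,0]},{"xyz":[0,0,0.105],"angular":[0,0,0]}]'
python3 -m inch '[{"xyz":[0,0,0],"angular":[0,0,0]},{"xyz":[0,0,0],"angular":[0,0,0]},{"xyz":[0,0,0],"angular":[0,0,0]},{"xyz":[0,0,0],"angular":[0,0,0]},{"xyz":[0,0,0],"angular":[0,0,0]},{"xyz":[0,0,0],"angular":[0,0,0]},{"xyz":[0,0,0],"angular":[0,0,0]},{"xyz":[0,0,0],"angular":[0,0,0]}]' 1 60
python3 -m inch '[{"xyz":[0,0,-0.02],"angular":[0,0,0]},{"xyz":[0,0,-0.05],"angular":[0,0,0]},{"xyz":[0,0,-0.08],"angular":[0,0,0]},{"xyz":[0,0,-0.09],"angular":[0,0,0]},{"xyz":[0,0,-0.09],"angular":[0,0,0]},{"xyz":[0,0,-0.09],"angular":[0,0,0]}]'; python3 ff.py
```

```text
time: 22.6
eef_pos: [0.5066, 0.0678, 0.1828]
orientation: [[0.199, 0.98, 0.002], [0.98, -0.199, 0.0], [0.001, 0.002, -1.0]]
ft_force: [-0.5, -0.1, -0.5]
grip_width: 0.0686
grip_force: 0.0
time: 23.4
eef_pos: [0.5067, 0.0676, 0.183]
orientation: [[0.199, 0.98, 0.002], [0.98, -0.199, 0.0], [0.001, 0.002, -1.0]]
ft_force: [-1.3, 0.2, 6.4]
grip_width: 0.0476
grip_force: 62.1
time: 24.0
eef_pos: [0.5056, 0.0675, 0.2711]
orientation: [[0.199, 0.98, -0.001], [0.98, -0.199, -0.0], [-0.0, -0.001, -1.0]]
ft_force: [-1.0, 0.7, -2.8]
grip_width: 0.048
grip_force: 63.0
24.3 z [0.5058 0.0676 0.2709] [-0.13  0.27 -2.8 ]
```

```bash
python3 -m inch '[{"xyz":[0.03,-0.0076,0],"angular":[0,0,-5]},{"xyz":[0.07,-0.0178,0],"angular":[0,0,-5]},{"xyz":[0.11,-0.028,0],"angular":[0,0,-5]},{"xyz":[0.15,-0.0381,0],"angular":[0,0,-5]},{"xyz":[0.19,-0.0483,0],"angular":[0,0,-5]},{"xyz":[0.23,-0.0584,0],"angular":[0,0,-5]},{"xyz":[0.26,-0.066,0],"angular":[0,0,-5]},{"xyz":[0.2755,-0.07,0],"angular":[0,0,-5]},{"xyz":[0.2755,-0.07,0],"angular":[0,0,-5]},{"xyz":[0.2755,-0.07,0],"angular":[0,0,-5]},{"xyz":[0.2755,-0.07,0],"angular":[0,0,-5]}]'
python3 ff.py
```

```text
time: 25.4
eef_pos: [0.4923, 0.3501, 0.2714]
orientation: [[0.114, 0.993, -0.001], [0.993, -0.114, -0.001], [-0.001, -0.001, -1.0]]
ft_force: [-0.5, -1.1, -2.4]
grip_width: 0.0475
grip_force: 62.8
25.7 z [0.4925 0.3509 0.2719] [ 0.28 -0.19 -2.72]
```

```bash
python3 -m inch '[{"xyz":[0,0,0.03],"angular":[0,0,0]},{"xyz":[0,0,0.055],"angular":[0,0,0]},{"xyz":[0,0,0.07],"angular":[0,0,0]},{"xyz":[0,0,0.078],"angular":[0,0,0]},{"xyz":[0,0,0.085],"angular":[0,0,0]},{"xyz":[0,0,0.085],"angular":[0,0,0]},{"xyz":[0,0,0.085],"angular":[0,0,0]}]'
python3 -m inch '[{"xyz":[0,0,0],"angular":[0,0,0]},{"xyz":[0,0,0],"angular":[0,0,0]},{"xyz":[0,0,0],"angular":[0,0,0]},{"xyz":[0,0,0],"angular":[0,0,0]},{"xyz":[0,0,0],"angular":[0,0,0]},{"xyz":[0,0,-0.02],"angular":[0,0,0]},{"xyz":[0,0,-0.05],"angular":[0,0,0]},{"xyz":[0,0,-0.1],"angular":[0,0,0]},{"xyz":[0,0,-0.1],"angular":[0,0,0]},{"xyz":[0,0,-0.1],"angular":[0,0,0]},{"xyz":[0,0,-0.1],"angular":[0,0,0]}]' -0.3; python3 ff.py; python3 chk.py
```

```text
time: 26.4
eef_pos: [0.4928, 0.3518, 0.1874]
orientation: [[0.113, 0.994, 0.001], [0.994, -0.113, 0.001], [0.001, 0.001, -1.0]]
ft_force: [0.3, -1.1, -2.6]
grip_width: 0.0473
grip_force: 63.2
time: 27.5
eef_pos: [0.4918, 0.3512, 0.2859]
orientation: [[0.113, 0.994, -0.001], [0.994, -0.113, -0.001], [-0.001, -0.001, -1.0]]
ft_force: [-0.3, 0.5, -1.0]
grip_width: 0.0556
grip_force: 0.0
27.8 z [0.4921 0.3514 0.2858] [0.12 0.06 0.13]
B1 score 1.00 shift px 0 0
B2 score 0.01 shift px -5 -11
B3 score 0.40 shift px 8 -3
B4 score 0.44 shift px -8 -6
```

```bash
python3 -m inch '[{"xyz":[-0.417,0.1995,0],"angular":[0,0,3]},{"xyz":[-0.417,0.1995,0],"angular":[0,0,3]},{"xyz":[-0.417,0.1995,0],"angular":[0,0,3]},{"xyz":[-0.417,0.1995,0],"angular":[0,0,3]},{"xyz":[-0.417,0.1995,0],"angular":[0,0,3]},{"xyz":[-0.417,0.1995,0],"angular":[0,0,3]},{"xyz":[-0.417,0.1995,0],"angular":[0,0,3]},{"xyz":[-0.417,0.1995,0],"angular":[0,0,3]},{"xyz":[-0.417,0.1995,0],"angular":[0,0,3]},{"xyz":[-0.417,0.1995,0],"angular":[0,0,3]},{"xyz":[-0.417,0.1995,0],"angular":[0,0,3]},{"xyz":[-0.417,0.1995,0],"angular":[0,0,3]},{"xyz":[-0.417,0.1995,0],"angular":[0,0,3]},{"xyz":[-0.417,0.1995,0],"angular":[0,0,3]},{"xyz":[-0.417,0.1995,0],"angular":[0,0,3]}]' -0.6
python3 - <<'E'
from h import *
b=snap('wrist','w9.png');t=snap('top','t9.png')
cv2.imwrite('pics/x9.png',np.hstack([cv2.resize(b,(440,330)),cv2.resize(t[165:265,125:235],(363,330),interpolation=cv2.INTER_CUBIC)])[:,:800])
E
```

```text
time: 29.35
eef_pos: [0.6433, -0.084, 0.2869]
orientation: [[0.163, 0.987, -0.0], [0.987, -0.163, 0.0], [0.0, -0.0, -1.0]]
ft_force: [-1.1, -0.1, 0.4]
grip_width: 0.0684
grip_force: 0.0
```

View pics/x9.png

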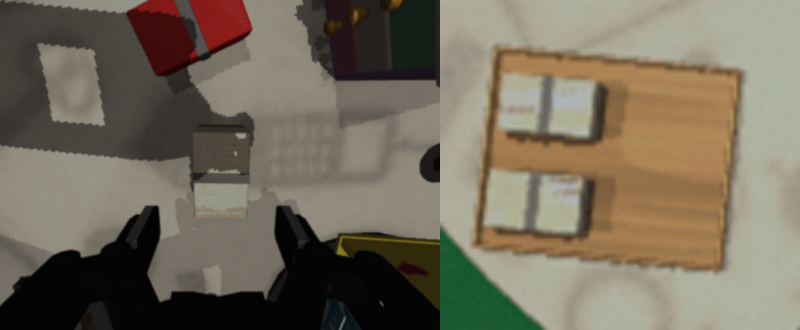

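B1 is centred at (221,170) in the left half, with the rack clear of the right finger. The right half shows both ordinary boxes flat in the display tray. I'll grip B1.

```bash
python3 -m inch '[{"xyz":[0,0,0.035],"angular":[0,0,0]},{"xyz":[0,0,0.07],"angular":[0,0,0]},{"xyz":[0,0,0.09],"angular":[0,0,0]},{"xyz":[0,0,0.105],"angular":[0,0,0]},{"xyz":[0,0,0.105],"angular":[0,0,0]},{"xyz":[0,0,0.105],"angular":[0,0,0]},{"xyz":[0,0,0.105],"angular":[0,0,0]}]'
python3 -m inch '[{"xyz":[0,0,0],"angular":[0,0,0]},{"xyz":[0,0,0],"angular":[0,0,0]},{"xyz":[0,0,0],"angular":[0,0,0]},{"xyz":[0,0,0],"angular":[0,0,0]},{"xyz":[0,0,0],"angular":[0,0,0]},{"xyz":[0,0,0],"angular":[0,0,0]},{"xyz":[0,0,0],"angular":[0,0,0]},{"xyz":[0,0,0],"angular":[0,0,0]}]' 1 60
python3 -m inch '[{"xyz":[0,0,-0.02],"angular":[0,0,0]},{"xyz":[0,0,-0.05],"angular":[0,0,0]},{"xyz":[0,0,-0.08],"angular":[0,0,0]},{"xyz":[0,0,-0.09],"angular":[0,0,0]},{"xyz":[0,0,-0.09],"angular":[0,0,0]},{"xyz":[0,0,-0.09],"angular":[0,0,0]}]'; python3 ff.py
```

```text
time: 30.15
eef_pos: [0.6442, -0.0854, 0.1832]
orientation: [[0.165, 0.986, 0.002], [0.986, -0.165, -0.0], [0.0, 0.002, -1.0]]
ft_force: [0.1, 0.3, 0.2]
grip_width: 0.0684
grip_force: 0.0
time: 30.95
eef_pos: [0.6442, -0.0855, 0.1833]
orientation: [[0.165, 0.986, 0.003], [0.986, -0.165, -0.0], [0.0, 0.003, -1.0]]
ft_force: [0.2, 0.5, 6.7]
grip_width: 0.0475
grip_force: 62.8
time: 31.55
eef_pos: [0.6429, -0.0853, 0.2707]
orientation: [[0.165, 0.986, -0.001], [0.986, -0.165, 0.0], [-0.0, -0.001, -1.0]]
ft_force: [-0.9, -0.2, -2.3]
grip_width: 0.0474
grip_force: 62.6
31.85 z [ 0.6432 -0.0854  0.2707] [ 0.05 -0.18 -2.53]
```

```bash
python3 -m inch '[{"xyz":[0.03,-0.0128,0],"angular":[0,0,-3]},{"xyz":[0.07,-0.0298,0],"angular":[0,0,-3]},{"xyz":[0.11,-0.0469,0],"angular":[0,0,-3]},{"xyz":[0.15,-0.0639,0],"angular":[0,0,-3]},{"xyz":[0.19,-0.081,0],"angular":[0,0,-3]},{"xyz":[0.23,-0.098,0],"angular":[0,0,-3]},{"xyz":[0.27,-0.115,0],"angular":[0,0,-3]},{"xyz":[0.3,-0.1278,0],"angular":[0,0,-3]},{"xyz":[0.31,-0.132,0],"angular":[0,0,-3]},{"xyz":[0.31,-0.132,0],"angular":[0,0,-3]},{"xyz":[0.31,-0.132,0],"angular":[0,0,-3]},{"xyz":[0.31,-0.132,0],"angular":[0,0,-3]}]'
python3 ff.py
```

```text
time: 33.05
eef_pos: [0.5647, 0.2408, 0.2716]
orientation: [[0.114, 0.993, -0.0], [0.993, -0.114, -0.0], [-0.0, -0.0, -1.0]]
ft_force: [0.6, -0.0, -2.7]
grip_width: 0.0474
grip_force: 62.5
33.35 z [0.5646 0.2415 0.2718] [ 0.08  0.06 -2.44]
```

```bash
python3 -m inch '[{"xyz":[0,0,0.03],"angular":[0,0,0]},{"xyz":[0,0,0.055],"angular":[0,0,0]},{"xyz":[0,0,0.07],"angular":[0,0,0]},{"xyz":[0,0,0.078],"angular":[0,0,0]},{"xyz":[0,0,0.085],"angular":[0,0,0]},{"xyz":[0,0,0.085],"angular":[0,0,0]},{"xyz":[0,0,0.085],"angular":[0,0,0]}]'
python3 -m inch '[{"xyz":[0,0,0],"angular":[0,0,0]},{"xyz":[0,0,0],"angular":[0,0,0]},{"xyz":[0,0,0],"angular":[0,0,0]},{"xyz":[0,0,0],"angular":[0,0,0]},{"xyz":[0,0,0],"angular":[0,0,0]},{"xyz":[0,0,-0.02],"angular":[0,0,0]},{"xyz":[0,0,-0.05],"angular":[0,0,0]},{"xyz":[0,0,-0.1],"angular":[0,0,0]},{"xyz":[0,0,-0.1],"angular":[0,0,0]},{"xyz":[0,0,-0.1],"angular":[0,0,0]},{"xyz":[0,0,-0.1],"angular":[0,0,0]}]' -0.3; python3 ff.py
python3 - <<'E'
from h import *
t=snap('top','t10.png')
cv2.imwrite('pics/x10.png',cv2.resize(t[140:280,120:420],None,fx=2.66,fy=2.66,interpolation=cv2.INTER_CUBIC))
E
```

```text
time: 34.05
eef_pos: [0.5648, 0.2423, 0.1875]
orientation: [[0.113, 0.994, 0.002], [0.994, -0.113, 0.001], [0.001, 0.001, -1.0]]
ft_force: [-0.1, 0.3, -2.3]
grip_width: 0.0475
grip_force: 63.1
time: 35.15
eef_pos: [0.5639, 0.242, 0.286]
orientation: [[0.113, 0.994, -0.001], [0.994, -0.113, -0.001], [-0.001, -0.001, -1.0]]
ft_force: [-0.5, -0.6, -0.2]
grip_width: 0.0556
grip_force: 0.0
35.45 z [0.5641 0.2421 0.2858] [-0.03 -0.1  -0.02]
```

View pics/x10.png

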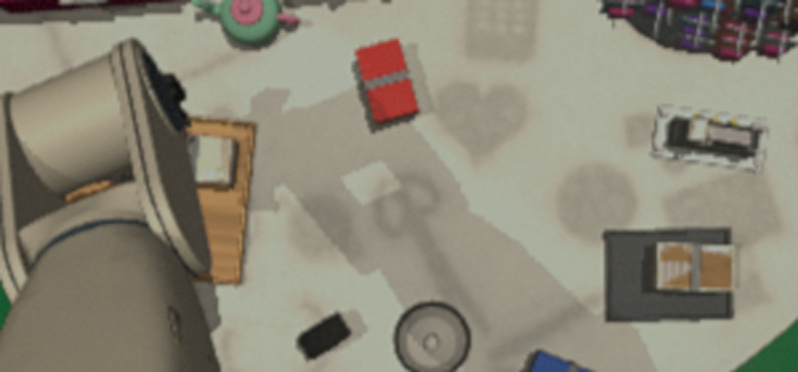

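The tray shows the third box at (213,160). But the overpacked box in the returns tray, at (695,267), has been knocked to the right end of the tray. I'll measure whether it still lies within limits.

Run:
```python
from h import *
f=lambda P,z:np.array([ray('t10.png',120+u/2.66,140+v/2.66,z)[:2] for u,v in P])
B=[(657,241),(736,246),(734,293),(655,288)]
for z in(.052,.06):
    Q=f(B,z);print(z,Q.mean(0),np.linalg.norm(Q[0]-Q[1]),np.linalg.norm(Q[1]-Q[2]))
T=f([(605,229),(731,229),(733,320),(605,321)],.014);print('tray',T.mean(0))
```

```text
0.052 [ 0.43622779 -0.28158795] 0.0817892843906128 0.048681059373376585
0.06 [ 0.43642099 -0.28005964] 0.08127721435376191 0.04837627480345408
tray [ 0.42769917 -0.25985568]
```

The heavy box sits at local (+9, −22) mm, against the lip but inside limits. I'll check that it lies flat by fitting the box model's edges in both cameras.

```bash
cat > fit.py <<'E'
from h import *
from scipy.optimize import minimize
from scipy.spatial.transform import Rotation as Ro
import itertools
snap('scene','s11.png');snap('top','t11.png')
G={}
for n in('s11.png','t11.png'):
    g=cv2.GaussianBlur(cv2.imread('pics/'+n),(0,0),.8).astype(float)
    G[n]=np.minimum(np.sqrt(sum(cv2.Sobel(g[:,:,k],-1,a,b)**2 for k in range(3) for a,b in((1,0),(0,1)))),250)
a,b=cv2.imread('pics/scene0.png')[230:320,300:390].astype(int),cv2.imread('pics/s11.png')[230:320,300:390].astype(int);print('changed frac',(abs(a-b).max(2)>40).mean())
C=np.array(list(itertools.product((-.024,.024),(-.04,.04),(-.024,.024))))
E=[(i,j) for i in range(8) for j in range(i) if (C[i]!=C[j]).sum()==1]
s=np.linspace(0.05,.95,25)[:,None]
def sc(p,full=False):
    x,y,yaw,pit,z=p; R=Ro.from_euler('zx',[yaw,pit]).as_matrix(); P=C@R.T+[x,y,z]
    tot=0
    for n in G:
        T=np.load('pics/'+n+'.npy')[4:].reshape(4,4); cam=-T[:3,:3].T@T[:3,3]
        vis=lambda i:None
        fv={}
        for ax in range(3):
            for sg in(-1,1):
                nrm=R[:,ax]*sg; c=np.array([x,y,z])+nrm*(.024,.04,.024)[ax]; fv[ax,sg]=nrm@(cam-c)>0
        for i,j in E:
            fs=[(ax,np.sign(C[i,ax])) for ax in range(3) if C[i,ax]==C[j,ax]]
            if not any(fv[ax,int(g)] for ax,g in fs): continue
            Q=np.array([proj(n,q) for q in P[i]+s*(P[j]-P[i])])
            tot+=cv2.remap(G[n],Q[:,:1].astype(np.float32),Q[:,1:].astype(np.float32),1).mean()
    return tot
for pit in np.radians([-12,-9,-6,-3,0,3,6,9,12]):
    best=None
    for dx in(-.004,0,.004):
        for dy in(-.006,0,.006):
          for yw in (-.07,0,.07):
            x0=[.4362+dx,-.2816+dy,-.03+yw]
            z=.004+.024*np.cos(pit)+.04*abs(np.sin(pit))
            r=minimize(lambda q:-sc([*q,pit,z]),x0,method='Nelder-Mead',options=dict(initial_simplex=[x0]+[[*(np.array(x0)+d)] for d in np.diag([.003,.003,.03])],maxiter=40))
            if best is None or r.fun<best.fun: best=r
    print(np.degrees(pit).round(),best.fun.round(0),best.x.round(4))
E
timeout 500 python3 fit.py
sed -i "s/^snap('scene.*$//; s/Q=np.array(\[proj(n,q).*/Q=pv(n,P[i]+s*(P[j]-P[i]))/; s/for yw in (-.07,0,.07)/for yw in (0,)/; s/for dx in(-.004,0,.004)/for dx in(-.002,.002)/; s/for dy in(-.006,0,.006)/for dy in(-.004,0,.004)/" fit.py
sed -i "5i PR={n:np.load('pics/'+n+'.npy') for n in('s11.png','t11.png')}\ndef pv(n,p):\n    a=PR[n];T=a[4:].reshape(4,4);q=p@T[:3,:3].T+T[:3,3];return np.stack([a[2]-a[0]*q[:,0]/q[:,2],a[3]+a[1]*q[:,1]/q[:,2]],1)" fit.py
sed -i "s/T=np.load('pics.*reshape(4,4); cam/T=PR[n][4:].reshape(4,4); cam/" fit.py; ls pics/s11.png; timeout 300 python3 -u fit.py
```

```text
pics/s11.png
changed frac 0.0717283950617284
-12.0 -2637.0 [ 0.4379 -0.2815 -0.021 ]
-9.0 -3091.0 [ 0.4379 -0.2825 -0.0256]
-6.0 -3090.0 [ 0.4379 -0.2828 -0.0221]
-3.0 -3094.0 [ 0.4369 -0.2843 -0.034 ]
0.0 -3086.0 [ 0.4367 -0.2838 -0.0258]
3.0 -2924.0 [ 0.4366 -0.2891 -0.0202]
6.0 -2774.0 [ 0.4378 -0.2892 -0.0132]
9.0 -2689.0 [ 0.4379 -0.2907 -0.0111]
12.0 -2641.0 [ 0.4382 -0.2917 -0.009 ]
```

The fit can't exclude a small tilt onto the lip. I'll regrip the box with the fingertips above the lip and recentre it.

```bash
python3 -m inch '[{"xyz":[-0.535,-0.067,0],"angular":[0,0,-5]},{"xyz":[-0.535,-0.067,0],"angular":[0,0,-5]},{"xyz":[-0.535,-0.067,0],"angular":[0,0,-5]},{"xyz":[-0.535,-0.067,0],"angular":[0,0,-5]},{"xyz":[-0.535,-0.067,0],"angular":[0,0,-5]},{"xyz":[-0.535,-0.067,0],"angular":[0,0,-5]},{"xyz":[-0.535,-0.067,0],"angular":[0,0,-5]},{"xyz":[-0.535,-0.067,0],"angular":[0,0,-5]},{"xyz":[-0.535,-0.067,0],"angular":[0,0,-5]},{"xyz":[-0.535,-0.067,0],"angular":[0,0,-5]},{"xyz":[-0.535,-0.067,0],"angular":[0,0,-5]},{"xyz":[-0.535,-0.067,0],"angular":[0,0,-5]},{"xyz":[-0.535,-0.067,0],"angular":[0,0,-5]},{"xyz":[-0.535,-0.067,0],"angular":[0,0,-5]},{"xyz":[-0.535,-0.067,0],"angular":[0,0,-5]},{"xyz":[-0.535,-0.067,0],"angular":[0,0,-5]},{"xyz":[-0.535,-0.067,0],"angular":[0,0,-5]},{"xyz":[-0.535,-0.067,0],"angular":[0,0,-5]}]' -0.65
python3 -m inch '[{"xyz":[0,0,0.035],"angular":[0,0,0]},{"xyz":[0,0,0.07],"angular":[0,0,0]},{"xyz":[0,0,0.085],"angular":[0,0,0]},{"xyz":[0,0,0.091],"angular":[0,0,0]},{"xyz":[0,0,0.091],"angular":[0,0,0]},{"xyz":[0,0,0.091],"angular":[0,0,0]}]'
python3 ff.py
```

```text
time: 37.4
eef_pos: [0.4376, -0.2814, 0.2868]
orientation: [[0.025, 1.0, 0.0], [1.0, -0.025, -0.0], [-0.0, 0.0, -1.0]]
ft_force: [0.6, 0.1, -0.2]
grip_width: 0.0705
grip_force: 0.0
time: 38.0
eef_pos: [0.4379, -0.2822, 0.1967]
orientation: [[0.026, 1.0, 0.001], [1.0, -0.026, -0.001], [-0.001, 0.001, -1.0]]
ft_force: [0.8, 0.1, -0.0]
grip_width: 0.0704
grip_force: 0.0
38.3 z [ 0.4376 -0.282   0.1965] [ 0.05 -0.01  0.07]
```

```bash
python3 -m inch '[{"xyz":[0,0,0],"angular":[0,0,0]},{"xyz":[0,0,0],"angular":[0,0,0]},{"xyz":[0,0,0],"angular":[0,0,0]},{"xyz":[0,0,0],"angular":[0,0,0]},{"xyz":[0,0,0],"angular":[0,0,0]},{"xyz":[0,0,0],"angular":[0,0,0]},{"xyz":[0,0,0],"angular":[0,0,0]},{"xyz":[0,0,0],"angular":[0,0,0]}]' 1 60
python3 -m inch '[{"xyz":[0,0,-0.01],"angular":[0,0,0]},{"xyz":[0,0,-0.02],"angular":[0,0,0]},{"xyz":[0,0,-0.02],"angular":[0,0,0]},{"xyz":[0.012,-0.005,-0.02],"angular":[0,0,-1.5]},{"xyz":[0.022,-0.009,-0.02],"angular":[0,0,-1.5]},{"xyz":[0.022,-0.009,-0.02],"angular":[0,0,-1.5]},{"xyz":[0.022,-0.009,-0.02],"angular":[0,0,-1.5]}]'; python3 ff.py
```

```text
time: 39.1
eef_pos: [0.4377, -0.2821, 0.1965]
orientation: [[0.026, 1.0, 0.001], [1.0, -0.026, -0.001], [-0.001, 0.001, -1.0]]
ft_force: [-0.7, 1.2, 7.7]
grip_width: 0.0472
grip_force: 61.6
time: 39.8
eef_pos: [0.4288, -0.2591, 0.2156]
orientation: [[-0.001, 1.0, -0.001], [1.0, 0.001, 0.0], [0.0, -0.001, -1.0]]
ft_force: [1.1, -0.4, -5.2]
grip_width: 0.0474
grip_force: 63.6
40.1 z [ 0.4291 -0.2599  0.2158] [ 0.43 -0.17 -5.57]
```

```bash
python3 -m inch '[{"xyz":[0,0,0.008],"angular":[0,0,0]},{"xyz":[0,0,0.014],"angular":[0,0,0]},{"xyz":[0,0,0.0175],"angular":[0,0,0]},{"xyz":[0,0,0.0175],"angular":[0,0,0]},{"xyz":[0,0,0.0175],"angular":[0,0,0]}]'; python3 ff.py
python3 -m inch '[{"xyz":[0,0,0.001],"angular":[0,0,0]},{"xyz":[0,0,0.002],"angular":[0,0,0]},{"xyz":[0,0,0.002],"angular":[0,0,0]}]'; python3 ff.py
```

```text
time: 40.6
eef_pos: [0.4289, -0.2596, 0.198]
orientation: [[-0.0, 1.0, -0.0], [1.0, 0.0, 0.0], [0.0, -0.0, -1.0]]
ft_force: [-0.2, 0.6, -5.4]
grip_width: 0.0469
grip_force: 63.6
40.9 z [ 0.429  -0.2597  0.1985] [-0.16  0.03 -5.86]
time: 41.2
eef_pos: [0.429, -0.2597, 0.1966]
orientation: [[-0.0, 1.0, 0.0], [1.0, 0.0, -0.0], [-0.0, 0.0, -1.0]]
ft_force: [-0.9, 0.9, 0.3]
grip_width: 0.0472
grip_force: 64.0
41.5 z [ 0.429  -0.2596  0.1965] [-1.07  0.89  1.69]
```

Contact comes at the grasp height, so the box is flat on the floor. I'll release, lift and recheck by fit.

```bash
python3 -m inch '[{"xyz":[0,0,0],"angular":[0,0,0]},{"xyz":[0,0,0],"angular":[0,0,0]},{"xyz":[0,0,0],"angular":[0,0,0]},{"xyz":[0,0,0],"angular":[0,0,0]},{"xyz":[0,0,0],"angular":[0,0,0]},{"xyz":[0,0,-0.03],"angular":[0,0,0]},{"xyz":[0,0,-0.07],"angular":[0,0,0]},{"xyz":[0,0,-0.11],"angular":[0,0,0]},{"xyz":[0,0,-0.14],"angular":[0,0,0]},{"xyz":[0,0,-0.14],"angular":[0,0,0]},{"xyz":[0,0,-0.14],"angular":[0,0,0]},{"xyz":[0,0,-0.14],"angular":[0,0,0]}]' -0.4; python3 ff.py
python3 - <<'E'
from h import *
t=snap('top','t12.png')
# display tray: gold mean pixel test of the boxes vs empty tray, incl. positions of pale (low-saturation bright) blobs
c=t[165:265,125:235];h=cv2.cvtColor(c,cv2.COLOR_BGR2HSV)
m=((h[:,:,1]<70)&(h[:,:,2]>120)).astype(np.uint8);m[:,:][cv2.fillPoly(np.zeros_like(m),[np.array([[18,17],[90,23],[84,79],[12,72]])],1)==0]=0
n,_,st,ce=cv2.connectedComponentsWithStats(m)
for i in range(1,n):
    if st[i,4]>60:
        p=ray('t12.png',125+ce[i][0],165+ce[i][1],.052)[:2]-[.528,.297]; print(st[i],'local x,y',p@[.9936,-.113],p@[.113,.9936])
E
```

```text
time: 42.7
eef_pos: [0.4285, -0.2593, 0.3353]
orientation: [[-0.0, 1.0, -0.002], [1.0, 0.0, 0.001], [0.001, -0.002, -1.0]]
ft_force: [-0.2, 0.5, -0.6]
grip_width: 0.0593
grip_force: 0.0
43.0 z [ 0.4289 -0.2596  0.3355] [-0.1 -0.2  0.1]
[ 17  22  15  18 218] local x,y 0.03833434265045022 0.06934657321703716
[ 33  23  15  19 222] local x,y 0.03842152896819934 0.025468099003837088
[ 53  25  14  18 224] local x,y 0.04013961772379225 -0.030622093940723044
[ 68  26  14  18 220] local x,y 0.04052486309219349 -0.07352539867993689
[ 13  51  15  19 223] local x,y -0.043633748695829366 0.07205794065546424
[ 29  53  14  18 213] local x,y -0.044526011618935865 0.028681306720384655
```

All three ordinary boxes are in place, at local centres (38,47), (40,−52) and (−44,50) mm. Now the closing click.

```bash
python3 -m inch '[{"xyz":[-0.015,0.04,0],"angular":[-7,0,0]},{"xyz":[-0.0275,0.08,0],"angular":[-15,0,0]},{"xyz":[-0.0275,0.1065,0],"angular":[-15,0,0]},{"xyz":[-0.0275,0.1065,0],"angular":[-15,0,0]},{"xyz":[-0.0275,0.1065,0],"angular":[-15,0,0]},{"xyz":[-0.0275,0.1065,0.03],"angular":[-15,0,0]},{"xyz":[-0.0275,0.1065,0.0635],"angular":[-15,0,0]},{"xyz":[-0.0275,0.1065,0.0635],"angular":[-15,0,0]},{"xyz":[-0.0275,0.1065,0.0635],"angular":[-15,0,0]},{"xyz":[-0.0275,0.1065,0.0635],"angular":[-15,0,0]}]' 1
python3 ff.py
```

```text
time: 44.05
eef_pos: [0.5357, -0.2874, 0.2744]
orientation: [[-0.0, 0.965, 0.26], [1.0, 0.0, -0.001], [-0.001, 0.26, -0.965]]
ft_force: [0.3, 0.0, -0.2]
grip_width: -0.0001
grip_force: 0.0
44.35 z [ 0.5356 -0.2872  0.2737] [ 0.04 -0.41 -0.24]
```

```bash
python3 -m inch '[{"xyz":[0,-0.004,0.015],"angular":[0,0,0]},{"xyz":[0,-0.007,0.026],"angular":[0,0,0]},{"xyz":[0,-0.0086,0.032],"angular":[0,0,0]},{"xyz":[0,-0.0094,0.035],"angular":[0,0,0]},{"xyz":[0,-0.0094,0.035],"angular":[0,0,0]},{"xyz":[0,-0.0094,0.035],"angular":[0,0,0]}]'
python3 ff.py
```

```text
time: 44.95
eef_pos: [0.5355, -0.2871, 0.2365]
orientation: [[-0.0, 0.966, 0.259], [1.0, 0.0, 0.0], [0.0, 0.259, -0.966]]
ft_force: [-1.2, 0.6, 2.3]
grip_width: -0.0001
grip_force: 0.9
45.25 z [ 0.5355 -0.2872  0.2369] [-1.24  0.49  1.69]
```

Contact at 0.2369, consistent with the first press. I'll go down to about 0.2285 and hold.

```bash
python3 -m inch '[{"xyz":[0,-0.0008,0.003],"angular":[0,0,0]},{"xyz":[0,-0.0013,0.005],"angular":[0,0,0]},{"xyz":[0,-0.0018,0.007],"angular":[0,0,0]},{"xyz":[0,-0.0021,0.0081],"angular":[0,0,0]},{"xyz":[0,-0.0021,0.0081],"angular":[0,0,0]},{"xyz":[0,-0.0021,0.0081],"angular":[0,0,0]}]'
python3 ff.py
```

```text
time: 45.85
eef_pos: [0.5357, -0.2871, 0.2283]
orientation: [[-0.0, 0.966, 0.259], [1.0, 0.0, -0.0], [-0.0, 0.259, -0.966]]
ft_force: [0.9, 2.1, 5.0]
grip_width: 0.0002
grip_force: 2.2
46.15 z [ 0.5356 -0.2871  0.2283] [0.95 2.67 4.54]
```

```bash
python3 -m inch '[{"xyz":[0,0,0],"angular":[0,0,0]},{"xyz":[0,0.003,-0.01],"angular":[0,0,0]},{"xyz":[0,0.007,-0.025],"angular":[0,0,0]},{"xyz":[0,0.013,-0.05],"angular":[0,0,0]},{"xyz":[0,0.026,-0.1],"angular":[0,0,0]},{"xyz":[0,0.026,-0.1],"angular":[0,0,0]},{"xyz":[0,0.026,-0.1],"angular":[0,0,0]},{"xyz":[0,0.026,-0.1],"angular":[0,0,0]},{"xyz":[0,0.026,-0.1],"angular":[0,0,0]}]'; python3 ff.py
python3 - <<'E'
from h import *
a=cv2.imread('pics/t12.png');t=snap('top','t13.png');b=cv2.imread('pics/s2.png');s=snap('scene','s13.png')
d=abs(a[165:265,125:235].astype(int)-t[165:265,125:235]).max(2);print('display changed',(d>40).mean())
print('roller diff vs rest',abs(b[220:236,370:388].astype(int)-s[220:236,370:388]).mean(), 'pressed vs rest',abs(b[220:236,370:388].astype(int)-cv2.imread('pics/s3.png')[220:236,370:388]).mean())
print(bot.sense()['time'])
E
```

```text
time: 47.05
eef_pos: [0.5342, -0.2868, 0.3303]
orientation: [[-0.0, 0.966, 0.257], [1.0, -0.0, 0.001], [0.001, 0.257, -0.966]]
ft_force: [-0.6, 0.5, -0.3]
grip_width: -0.0
grip_force: 0.0
47.35 z [ 0.5347 -0.287   0.3309] [ 0.02  0.13 -0.29]
display changed 0.0
roller diff vs rest 6.844907407407407 pressed vs rest 46.78472222222222
47.45
```

```bash
python3 -c "
from bench import bot
print(bot.job_done())"
```

```text
the job is handed in; nothing more can be done
None
```

The job is handed in (no verdict was returned): the switch was pressed past its click to open and close the batch (about 4.5 N each time, short of overtravel) and let back up, the three ordinary boxes lie in the display tray, and the overpacked one (about 0.6 kg) lies in the returns tray, recentred after it was knocked aside there.

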